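# Hang the amber door back on the sample cabinet

## Task

Take the amber door that leans in the plywood rest and hang it back on the small white sample cabinet: lower it, standing open, so that both hinge knuckles drop fully down onto their two upright pins, then let go and swing it shut against the seal. Feel for the pins and do not force the door, and leave the vials in the cabinet and the other things on the bench where they are.

Things in the scene. Friction and masses are not known exactly. Their poses are not given: they have to be found in the camera images.
- cabinet: White sample cabinet fixed to the bench, 120 deep (x) x 150 wide (y) x 160 mm high, open in front. Origin: centre of its underside, z up. Its front looks along its own -x, roughly to the robot: face at x = -60, round the opening a black rubber seal stands 8 mm proud (to x = -68; y -53 to 53, z 26 to 140).
- lower_seat (a point): On the cabinet, at (-74, -66, 38) mm in its frame: mean place of the foot of the lower hinge pin, where the lower knuckle's underside rests. Two dark arms by the right (-y) pillar carry one upright pin each, on one vertical axis. Arms are clamped in slots: both together may stand up to 6 mm either way along the cabinet's y; not reported, so look or feel. They do not give.
- upper_seat (a point): The same mean place for the upper pin, at (-74, -66, 112) mm in the cabinet's frame (not following the adjustment). Pins: steel, 8 mm diameter, 13 mm tall, the top 2.5 mm tapering to 5 mm, so the tips are 13 mm above the seats. Each arm is 7 mm thick below its seat and ends round, 15 mm across; the lower knuckle must pass under the upper arm.
- door: Lift-off door, loose, about 0.18 kg: aluminium frame, amber pane, 110 wide (x) x 8 thick (y) x 130 mm high (z). Origin: centre of its lower edge; +x to the hinge edge, -y the outer face with a black knob (18 mm across, 15 mm proud, at x = -44, z = 62). Starts leaning in the rest. Hung and open at a right angle, its axes are parallel to the cabinet's and its lower edge is 18 mm above the bench.
- lower_knuckle (a point): On the door at (66, 0, 20) mm: centre of the underside of the lower knuckle, on the hinge axis; axes as the door's. Each knuckle is a steel tube, 18.5 mm outside, 10.5 mm bore, 16 mm long, open at both ends, axis along the door's z.
- upper_knuckle (a point): On the door at (66, 0, 94) mm: centre of the underside of the upper knuckle; axes as the door's. Hung, the door turns freely, sags 1 to 3 degrees in the hinge's play and stays where it is left.
- door_free_edge (a point): On the door at (-55, 0, 65) mm: middle of the free edge, opposite the hinge; axes as the door's. From open at a right angle the door shuts by swinging 90 degrees clockwise seen from above, pushed on its outer face: its x then points along the cabinet's -y and its inner face meets the seal.
- rest: Plywood rest fixed to the bench, base 110 (x) x 95 (y, -40 to 56) x 10 mm; origin at the base's underside, z up. Ledge, 10 mm front lip and 72 mm back plate, 90 mm wide, are tilted 20 degrees, top toward the rest's +y (so is the door, whose axes are else the rest's); highest point 92 mm. The door's top 58 mm stand free above the back plate.
- white_vial: Glass vial with white cap, 23 x 22 x 54 mm, origin at the centre of its foot; stands in the cabinet: leave alone.
- red_vial: Glass vial with red cap, 23 x 22 x 54 mm, origin at the centre of its foot; stands in the cabinet: leave alone.
- beaker: Empty glass beaker, 46 mm across, 60 mm high, origin at the centre of its foot: leave alone.
- tape: Roll of black tape, 56 mm across, 19 mm high, origin at the centre of its underside: leave alone.
- hexkey: Black hexagon key, 82 x 30 x 6 mm, origin at the centre of its underside: leave alone.
Not all that is in view belongs to the job. There is more than one size of the door; the job needs the larger.

How it is judged:
By the outcome, as a careful person would: the job done as asked, in the order asked, and still so for the second after the job is handed in, with the robot touching nothing.
It also fails if it takes over 61 s, if anything falls off the work surface, if the arm or the gripper's body presses on something with over 40 N, if the wrist force passes 120 N, or if a joint passes its speed limit or range.

## Robot

A 6-joint arm with a two-finger parallel gripper is mounted at the origin on a cart in front of the work surface, level with it; the furniture and walls round the work are solid. World frame = base frame: x ahead of the robot, y to its left, z up, the work surface at z = 0. Lengths are in mm, angles in rad, forces in N, time in s.
With the tool pointing down it reaches from about 275 to 750 mm from the base axis. Payload 10.2 kg.
Tool frame: the origin (TCP) lies at the very end of the fingers, on their centre line; the grasp point (between the pads) lies 19 mm behind it; z points along the fingers, y is the direction in which the jaws open and shut (so a half turn about z gives the same grasp; the last joint's range is limited). The gripper opens to 85 mm and grips with 20 to 120 N. Pads are 22 mm wide; open, the fingers measure 114 mm over their backs; the gripper's body (76 mm by 85 mm) begins 54 mm behind the grasp point. The pads swing forward as they close: fully open they stand 13 mm farther back than shut.
Start: joints at [1.053, 0.313, 1.498, -0, 1.331, -0.223], TCP at [152.551, 502.354, 203.194] pointing down, gripper open.
Joint ranges: [-2.94, 2.94], [-0.97, 2.17], [0.19, 2.56], [-1.23, 4.37], [0.02, 3.11], [-2.88, 2.88]. Speed limits (rad/s): [2.39, 2.39, 3.01, 3.14, 3.14, 3.14].

## Interface

Orientations are given as a unit quaternion [w, x, y, z].
In Python, from rig import ctrl, eyes, order gives the robot as it stands.
- The arm moves only by the tool move_arm, never from a script. Its argument "deltas" is a list of rows, each a list of 6 numbers: the shift along the tool's x, y, z in cm, then the turn, a rotation vector about the tool's x, y, z in degrees. A call has exactly 10 rows; each row shifts and turns the commanded pose from where the row before left it, along the tool's axes as they then stand; what a row does not reach is not made up. A row lasts 1/10 s, in which the tool goes at most 50 mm and 8.59 degrees, less where a joint would pass 70% of its speed; a pose out of reach is approached as far as the arm can. A call is refused whole if a number of a shift passes 5 or a number of a turn 8.59, either way. A call with a gripper value outside its range is refused whole. "grip" is the finger opening in cm, from 0 to 8.54, set as the call begins (left out, the last holds). The fingers move at their own pace and stop on an object; "newtons" is the grip in N (left out, the last holds). Time passes only in rows, so rows that do not move let the fingers close, or fill a call up. It gives the time, the measured TCP pose, the force and the opening at its end, in the units of the state.
- ctrl.sense(): the state, without advancing time (a new reading comes with each control period).
- eyes.capture(name): name is "side" or "top" or "wrist"; returns the picture (480x640x3 uint8, blue, green, red); there is no depth.
- eyes.camera_params(name): a dict with "K" (3x3 intrinsics, pixels), "camera_from_world" (4x4, takes a point from world to camera coordinates). Camera axes: x right, y down, z forward; pixel columns grow to the right and rows downward; lengths in mm; the calibration is good to about 2 mm. A picture is of the moment at which its call begins: read the wrist's pose just before it. camera_params takes no time and is no camera call; for the wrist camera it gives the pose at the moment of the call.
- order.finish_job(): hands the job in, once; it reports no verdict.
The state is a dict: "time_s": time; "joints": joint angles; "dq": joint speeds; "tau": joint torques, N m; "eef_pos": TCP position; "ee_rot": TCP orientation; "force": force on the tool from outside, world axes, zero at the start; "wrist_torque": the same for the moment, N m; "grip_width": opening from 0.0 (shut) to 1.0 (fully open).
Only numpy, scipy, OpenCV 4.12 (cv2) and the standard library are available. Lean on these libraries where they do the work, as an engineer would, in place of code of your own. Each camera call takes 0.05 s, during which the arm holds its last target.

## Working session

There is one attempt and no reset: what is moved stays moved. The work goes in short steps, Python scripts to look and compute and a tool call to move; the robot and the scene stay as the last step left them, time stands still between calls to the robot, and variables do not carry over. Pictures are saved under pics/ and viewed, and the job is handed in when it is done.

Besides the shell and the picture viewer there is one more tool, called as a command line: name --pt "numbers of a row" for each row, then --argument value for the rest. move_arm: Moves the arm, as the interface text tells. Its arguments: {"type":"object","properties":{"deltas":{"type":"array"},"grip":{"type":"number"},"newtons":{"type":"number"}},"required":["deltas"]}

```bash
ls; mkdir -p pics; cat > h.py <<'E'
import numpy as np, cv2
from rig import ctrl, eyes, order
def cap(n,f):
    s=ctrl.sense(); p=eyes.camera_params(n); im=eyes.capture(n); cv2.imwrite('pics/'+f+'.png',im); np.savez('pics/'+f+'.npz',K=p['K'],T=p['camera_from_world'])
    return im,p
E
python3 - <<'E'
from h import *
s=ctrl.sense(); print({k:np.round(v,3) for k,v in s.items()})
for n in ('side','top','wrist'):
    im,p=cap(n,n+'0'); print(n,np.round(p['K'],1).tolist(),np.round(p['camera_from_world'],3).tolist())
E
```

```text
pics
{'time_s': np.float64(0.0), 'joints': array([ 1.053,  0.313,  1.498, -0.   ,  1.331, -0.223]), 'dq': array([-0.001,  0.   ,  0.   , -0.002,  0.   ,  0.   ]), 'tau': array([-0.0000e+00, -4.1227e+01, -2.5975e+01, -0.0000e+00,  4.0000e-03,
       -0.0000e+00]), 'eef_pos': array([152.41 , 502.069, 202.619]), 'ee_rot': array([-0.   ,  0.147,  0.989, -0.001]), 'force': array([ 0.089, -0.611, -0.146]), 'wrist_torque': array([-0.011,  0.052,  0.019]), 'grip_width': np.float64(0.998)}
side [[495.4, 0.0, 331.3], [0.0, 495.4, 243.4], [0.0, 0.0, 1.0]] [[0.29, -0.957, -0.021, -170.545], [-0.639, -0.177, -0.748, 427.858], [0.712, 0.23, -0.663, 764.155], [0.0, 0.0, 0.0, 1.0]]
top [[444.9, 0.0, 327.9], [0.0, 444.9, 236.9], [0.0, 0.0, 1.0]] [[0.27, -0.963, -0.002, -169.646], [-0.752, -0.21, -0.625, 514.163], [0.601, 0.17, -0.781, 744.816], [0.0, 0.0, 0.0, 1.0]]
wrist [[343.7, 0.0, 315.8], [0.0, 343.7, 232.6], [0.0, 0.0, 1.0]] [[0.29, 0.957, -0.001, -524.954], [0.907, -0.274, 0.319, -43.238], [0.305, -0.093, -0.948, 379.915], [0.0, 0.0, 0.0, 1.0]]
```

View pics/side0.png

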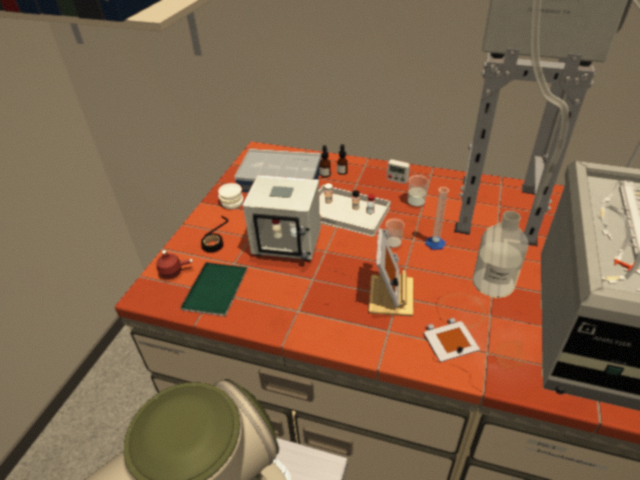

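View pics/top0.png

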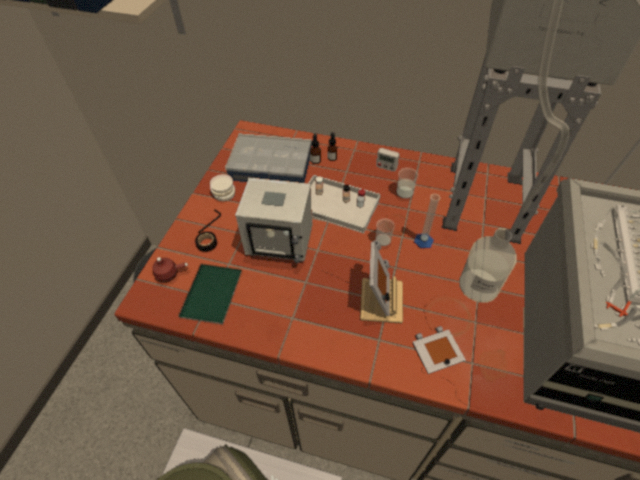

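View pics/wrist0.png

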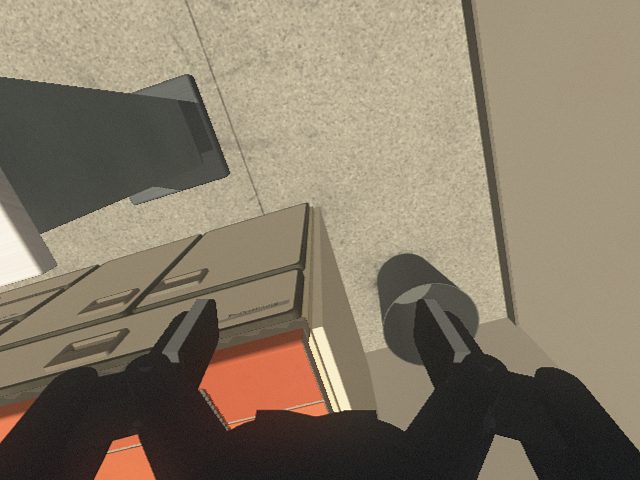

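The overviews show the white cabinet at about (282,218) in the side picture, the leaning door in its rest at (392,280), and a smaller flat decoy door at (452,340). I'll zoom in.

```bash
python3 - <<'E'
import cv2,numpy as np
a=cv2.imread('pics/side0.png');b=cv2.imread('pics/top0.png')
def z(im,x,y,w,h): return cv2.resize(im[y:y+h,x:x+w],(400,300),interpolation=cv2.INTER_CUBIC)
o=np.vstack([np.hstack([z(a,235,170,100,75+15)[:300],z(a,350,225,120,90)]),np.hstack([z(b,230,175,100,90),z(b,340,235,120,90)])])
cv2.imwrite('pics/z0.png',o)
E
```

```text
(no output)
```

View pics/z0.png

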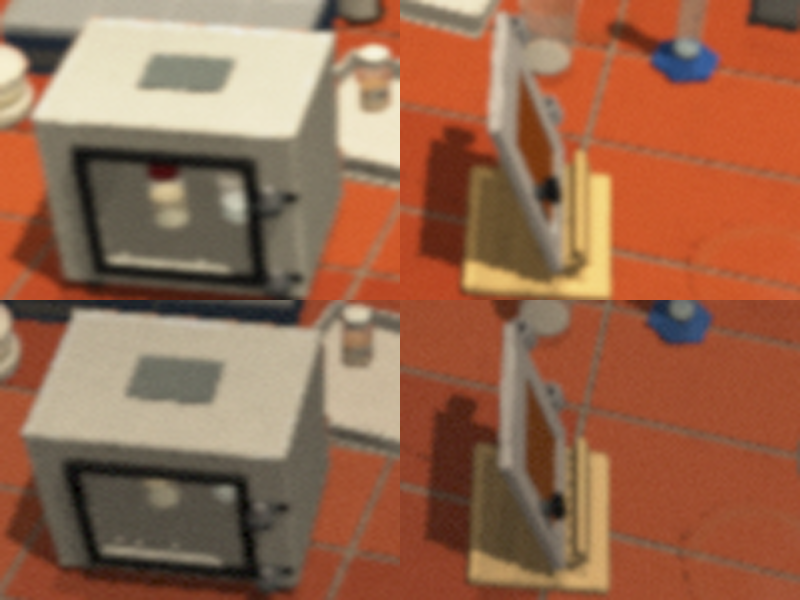

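```bash
cat >> h.py <<'E'
def load(f):
    d=np.load('pics/'+f+'.npz'); return d['K'],d['T']
def ray(KT,px):
    K,T=KT; d=np.linalg.solve(K,np.array([px[0],px[1],1.])); R=T[:3,:3]; return -R.T@T[:3,3], R.T@d
def onz(KT,px,z=0):
    o,d=ray(KT,px); return o+d*(z-o[2])/d[2]
def tri(obs):
    A=np.zeros((3,3));b=np.zeros(3);L=[]
    for KT,px in obs:
        o,d=ray(KT,px); d=d/np.linalg.norm(d); P=np.eye(3)-np.outer(d,d); A+=P;b+=P@o; L.append((o,P))
    x=np.linalg.solve(A,b); return x,[float(np.linalg.norm(P@(x-o))) for o,P in L]
def proj(KT,X):
    K,T=KT; c=T[:3,:3]@np.asarray(X,float)+T[:3,3]; p=K@c; return p[:2]/p[2]
E
python3 - <<'E'
from h import *
S=load('side0');T=load('top0')
# side crops: x=235+u*100/400, y=170+v*90/300 ; rest x=350+u*.3,y=225+v*.3
cs=lambda u,v:(235+u*.25,170+v*.3); ct=lambda u,v:(230+u*.25,175+(v-300)*.3)
rs=lambda u,v:(350+(u-400)*.3,225+v*.3); rt=lambda u,v:(340+(u-400)*.3,235+(v-300)*.3)
for n,a,b,z in [('cab top FL',(35,122),(25,435),160),('FR',(295,135),(285,460),160),('BL',(95,20),(78,310),160),('BR',(333,35),(322,328),160)]:
    print(n,onz(S,cs(*a),z).round(),onz(T,ct(*b),z).round())
for n,a,b,z in [('rest FL',(463,290),(470,580),10),('FR',(608,298),(605,588),10),('BR',(610,175),(608,458),10),('BL',(470,165),(473,445),10)]:
    print(n,onz(S,rs(*a),z).round(),onz(T,rt(*b),z).round())
for n,a,b in [('door top near',(495,128),(508,465)),('door top far',(510,22),(518,330)),('knob',(548,190),(557,505))]:
    x,e=tri([(S,rs(*a)),(T,rt(*b))]);print(n,x.round(),np.round(e,1))
E
```

```text
cab top FL [557. 190. 160.] [560. 192. 160.]
FR [582.  46. 160.] [578.  46. 160.]
BL [678. 206. 160.] [680. 209. 160.]
BR [697.  62. 160.] [701.  63. 160.]
rest FL [ 462. -122.   10.] [ 465. -123.   10.]
FR [ 481. -213.   10.] [ 484. -211.   10.]
BR [ 590. -195.   10.] [ 586. -195.   10.]
BL [ 574. -100.   10.] [ 571. -100.   10.]
door top near [ 470. -136.  150.] [0.6 0.6]
door top far [ 584. -120.  136.] [0. 0.]
knob [ 489. -168.   89.] [1. 1.]
```

```bash
cat >> h.py <<'E'
from scipy.spatial.transform import Rotation as R
def tool(s=None):
    s=s or ctrl.sense(); q=s['ee_rot']; M=np.eye(4); M[:3,:3]=R.from_quat([q[1],q[2],q[3],q[0]]).as_matrix(); M[:3,3]=s['eef_pos']; return M
def pose(x,y,z,head,tilt=None):
    h=np.radians(head); X=np.array([np.cos(h),np.sin(h),0]); Z=np.array([0,0,-1.]); M=np.eye(4); M[:3,:3]=np.stack([X,np.cross(Z,X),Z],1); M[:3,3]=[x,y,z]
    return M
def rows(A,B,n):
    "print n equal-ish rows from tool pose A to B (straight line in world, uniform turn)"
    rv=(R.from_matrix(A[:3,:3].T@B[:3,:3])).as_rotvec(); C=A.copy(); out=[]
    for i in range(n):
        w=A[:3,3]+(B[:3,3]-A[:3,3])*(i+1)/n
        d=np.round(C[:3,:3].T@(w-C[:3,3])/10,2); r=np.round(np.degrees(rv)/n,2)
        out.append([*(d+0.).tolist(),*(r+0.).tolist()])
        C=C.copy(); C[:3,3]+=C[:3,:3]@d*10; C[:3,:3]=C[:3,:3]@R.from_rotvec(np.radians(r)).as_matrix()
    print(str(out)); return C
E
python3 - <<'E'
from h import *
d=np.load('pics/wrist0.npz'); A=tool(); W=np.linalg.inv(d['T']); C=np.linalg.inv(A)@W
print(C.round(3)); np.save('camtool.npy',C)
for P in [(430,-40,300,10),(440,-60,330,10),(400,-40,350,10)]:
    B=pose(*P); T=np.linalg.inv(B@C)
    print(P,[proj((d['K'],T),X).round().tolist() for X in [(566,51,125),(470,-136,150),(584,-120,136),(560,190,160),(583,46,0)]])
E
```

```text
[[ 1.00000e-03 -9.48000e-01 -3.20000e-01  8.07290e+01]
 [ 1.00000e+00  1.00000e-03  0.00000e+00  2.53000e-01]
 [-0.00000e+00 -3.20000e-01  9.48000e-01 -1.70585e+02]
 [ 0.00000e+00  0.00000e+00  0.00000e+00  1.00000e+00]]
(430, -40, 300, 10) [[241.0, 35.0], [424.0, 182.0], [437.0, 48.0], [52.0, -2.0], [268.0, 43.0]]
(440, -60, 330, 10) [[226.0, 49.0], [393.0, 183.0], [403.0, 61.0], [55.0, 18.0], [255.0, 53.0]]
(400, -40, 350, 10) [[255.0, 13.0], [417.0, 145.0], [429.0, 24.0], [91.0, -23.0], [276.0, 26.0]]
```

```bash
python3 - <<'E'
from h import *
rows(tool(),pose(450,-60,330,10),20)
E
```

```text
[[-2.24, -2.26, -0.63, 0.0, 0.0, 7.66], [-2.52, -1.94, -0.64, 0.0, 0.0, 7.66], [-2.76, -1.58, -0.63, 0.0, 0.0, 7.66], [-2.94, -1.21, -0.64, 0.0, 0.0, 7.66], [-3.08, -0.8, -0.63, 0.0, 0.0, 7.66], [-3.16, -0.38, -0.64, 0.0, 0.0, 7.66], [-3.18, 0.04, -0.63, 0.0, 0.0, 7.66], [-3.14, 0.46, -0.64, 0.0, 0.0, 7.66], [-3.06, 0.88, -0.63, 0.0, 0.0, 7.66], [-2.91, 1.28, -0.63, 0.0, 0.0, 7.66], [-2.72, 1.66, -0.64, 0.0, 0.0, 7.66], [-2.47, 2.0, -0.63, 0.0, 0.0, 7.66], [-2.18, 2.32, -0.64, 0.0, 0.0, 7.66], [-1.85, 2.58, -0.63, 0.0, 0.0, 7.66], [-1.49, 2.81, -0.64, 0.0, 0.0, 7.66], [-1.11, 2.98, -0.63, 0.0, 0.0, 7.66], [-0.7, 3.11, -0.63, 0.0, 0.0, 7.66], [-0.27, 3.16, -0.64, 0.0, 0.0, 7.66], [0.14, 3.18, -0.63, 0.0, 0.0, 7.66], [0.57, 3.13, -0.64, 0.0, 0.0, 7.66]]
```

move_arm --pt "-2.2 -2.3 -0.6 0 0 7.7" --pt "-2.5 -1.9 -0.6 0 0 7.7" --pt "-2.8 -1.6 -0.6 0 0 7.7" --pt "-2.9 -1.2 -0.6 0 0 7.7" --pt "-3.1 -0.8 -0.6 0 0 7.7" --pt "-3.2 -0.4 -0.6 0 0 7.7" --pt "-3.2 0 -0.6 0 0 7.7" --pt "-3.1 0.5 -0.6 0 0 7.7" --pt "-3.1 0.9 -0.6 0 0 7.7" --pt "-2.9 1.3 -0.6 0 0 7.7"

```text
time_s: 1.15
eef_pos: [300.8, 219.0, 263.4]
ee_rot: [0.0, 0.733, 0.681, -0.0]
force: [0.1, -0.4, -0.7]
grip_width: 0.994
```

move_arm --pt "-2.7 1.7 -0.6 0 0 7.7" --pt "-2.5 2.0 -0.6 0 0 7.7" --pt "-2.2 2.3 -0.6 0 0 7.7" --pt "-1.9 2.6 -0.6 0 0 7.7" --pt "-1.5 2.8 -0.6 0 0 7.7" --pt "-1.1 3.0 -0.6 0 0 7.7" --pt "-0.7 3.1 -0.6 0 0 7.7" --pt "-0.3 3.2 -0.6 0 0 7.7" --pt "0.1 3.2 -0.6 0 0 7.7" --pt "0.6 3.1 -0.6 0 0 7.0"

```text
time_s: 2.15
eef_pos: [446.7, -65.0, 323.3]
ee_rot: [-0.0, 0.997, 0.083, -0.0]
force: [0.3, 1.3, 0.4]
grip_width: 1.001
```

```bash
python3 - <<'E'
from h import *
s=ctrl.sense();print(s['time_s'],s['eef_pos'],s['ee_rot'],s['joints'].round(2) if hasattr(s['joints'],'round') else s['joints'])
cap('wrist','w1')
E
```

```text
2.15 [446.66863057 -64.99887864 323.27770374] [-9.07905937e-05  9.96577334e-01  8.26655272e-02 -1.39098568e-04] [-0.41  0.09  1.47  0.    1.59  1.  ]
```

View pics/w1.png

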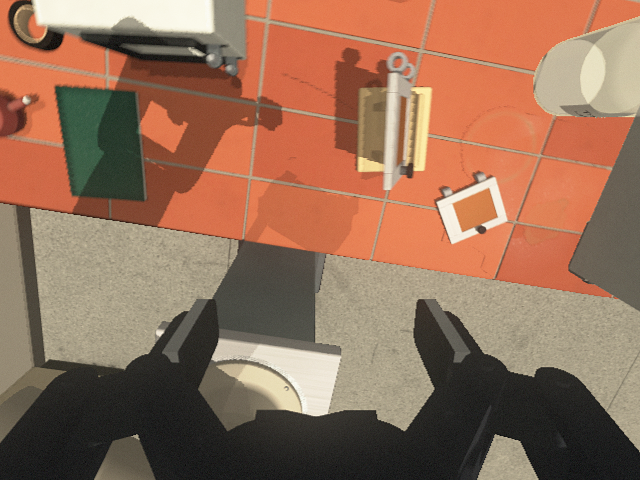

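The wrist view shows the door end-on at about (400,120) with its two knuckles at the top near (400,65). The cabinet's front right corner, with both hinge arms, is near (222,62). The decoy door is at (472,210).

```bash
python3 - <<'E'
import cv2,numpy as np
a=cv2.imread('pics/w1.png')
o=np.hstack([cv2.resize(a[30:105,185:260],(400,400),interpolation=cv2.INTER_CUBIC),cv2.resize(a[40:200,340:440],(375,600),interpolation=cv2.INTER_CUBIC)[:400] if 0 else cv2.resize(a[40:200,330:440],(400,582),interpolation=cv2.INTER_CUBIC)[:400]])
cv2.imwrite('pics/z1.png',o)
E
```

```text
(no output)
```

View pics/z1.png

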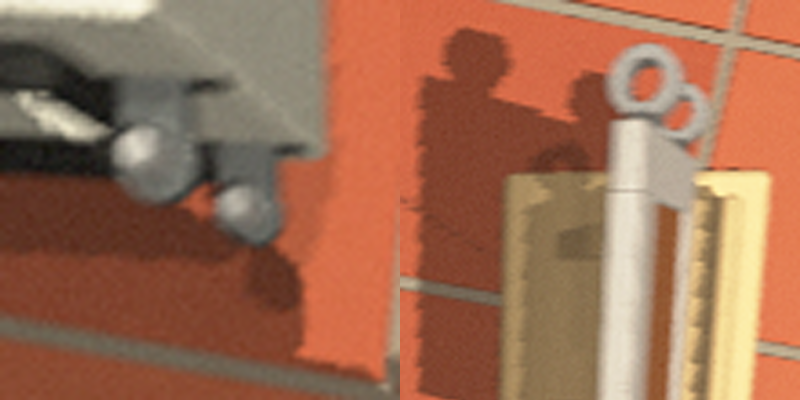

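move_arm --pt "0.6 -1.2 0 0 0 0" --pt "0.6 -1.2 0 0 0 0" --pt "0.6 -1.2 0 0 0 0" --pt "0.6 -1.2 0 0 0 0" --pt "0.6 -1.2 0 0 0 0" --pt "0.6 -1.2 0 0 0 0" --pt "0.6 -1.2 0 0 0 0" --pt "0 0 0 0 0 0" --pt "0 0 0 0 0 0" --pt "0 0 0 0 0 0"

```text
time_s: 3.2
eef_pos: [473.4, 25.9, 323.2]
ee_rot: [0.0, 0.996, 0.085, -0.0]
force: [0.3, 0.8, -0.3]
grip_width: 0.997
```

```bash
python3 - <<'E'
from h import *
im,_=cap('wrist','w2')
S=load('w2')
print(proj(S,(566,51,125)))
p=proj(S,(566,51,125)).astype(int)
a=im[max(p[1]-60,0):p[1]+60,p[0]-60:p[0]+60]; cv2.imwrite('pics/z2.png',np.hstack([cv2.resize(a,(400,400),interpolation=cv2.INTER_CUBIC),cv2.resize(im,(400,400))])); print(a.shape,p)
E
```

```text
[306.49436544 104.53090384]
(120, 120, 3) [306 104]
```

View pics/w2.png

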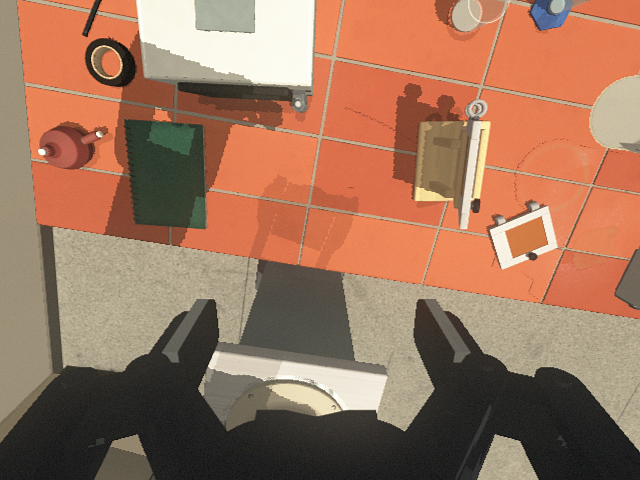

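View pics/z2.png

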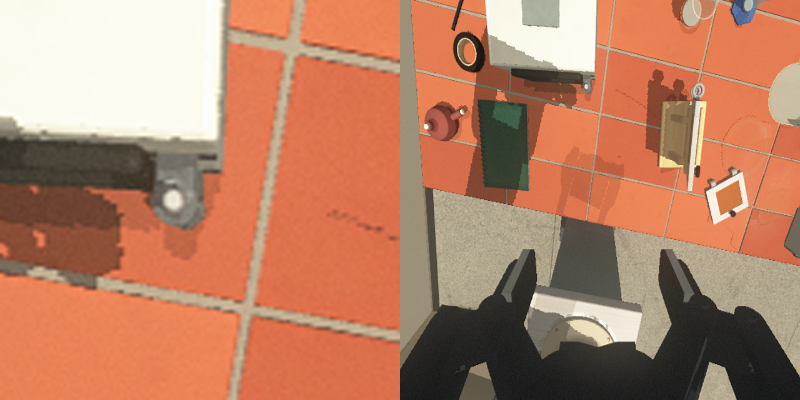

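```bash
python3 - <<'E'
from h import *
w1=cv2.imread('pics/w1.png');w2=cv2.imread('pics/w2.png')
z=lambda a,x,y,w,h:cv2.resize(a[y:y+h,x:x+w],(w*6,h*6),interpolation=cv2.INTER_CUBIC)
A=z(w1,370,45,65,80); A2=z(w1,370,125,65,75)
B=z(w2,445,90,55,80); 
B2=z(w2,445,160,55,80)
o=np.zeros((560,800,3),np.uint8)
o[:480,:390]=A;o[:480,400:730]=B;cv2.imwrite('pics/z3.png',o)
o[:]=0;o[:450,:390]=A2;o[:480,400:730]=B2;cv2.imwrite('pics/z4.png',o)
# cabinet front top edge in w2
g=cv2.cvtColor(w2,cv2.COLOR_BGR2GRAY).astype(float)
pts=[]
for c in range(150,300,5):
    col=g[60:110,c]; r=np.argmin(np.diff(cv2.GaussianBlur(col.reshape(-1,1),(1,3),0).ravel())); pts.append((c,60+r+.5))
print(pts)
S=load('w2')
L=np.array(pts); f=cv2.fitLine(L.astype(np.float32),cv2.DIST_HUBER,0,.01,.01).ravel(); print(f)
for c in (150,300):
    r=f[3]+(c-f[2])*f[1]/f[0]; print(c,r,onz(S,(c,r),160))
E
```

```text
[(150, np.float64(77.5)), (155, np.float64(78.5)), (160, np.float64(78.5)), (165, np.float64(78.5)), (170, np.float64(78.5)), (175, np.float64(79.5)), (180, np.float64(81.5)), (185, np.float64(81.5)), (190, np.float64(81.5)), (195, np.float64(61.5)), (200, np.float64(64.5)), (205, np.float64(65.5)), (210, np.float64(67.5)), (215, np.float64(70.5)), (220, np.float64(71.5)), (225, np.float64(73.5)), (230, np.float64(71.5)), (235, np.float64(73.5)), (240, np.float64(74.5)), (245, np.float64(77.5)), (250, np.float64(79.5)), (255, np.float64(83.5)), (260, np.float64(85.5)), (265, np.float64(84.5)), (270, np.float64(84.5)), (275, np.float64(84.5)), (280, np.float64(84.5)), (285, np.float64(85.5)), (290, np.float64(84.5)), (295, np.float64(85.5))]
[9.9862647e-01 5.2394751e-02 2.2537616e+02 8.1099510e+01]
150 77.14476 [563.77924871 190.79641245 160.        ]
300 85.014786 [580.1856307   58.32291853 160.        ]
```

View pics/z3.png

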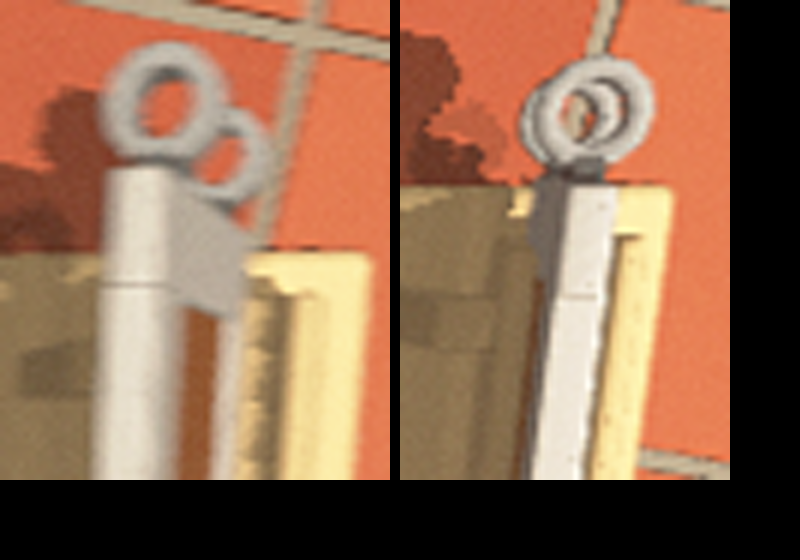

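View pics/z4.png

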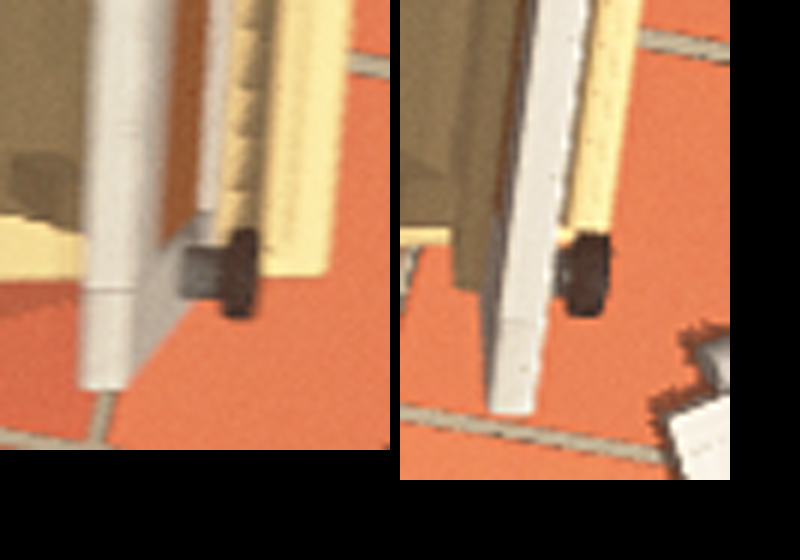

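```bash
python3 - <<'E'
from h import *
a=load('w1');b=load('w2');s=load('side0');t=load('top0')
for n,p,q in [('hingetop',(393,72.7),(476.8,121)),('freetop',(387.3,189.7),(463.5,228.8)),('knuck',(397.5,62.2),(478.3,108.7)),('pin',(210.9,58.1),(297.9,104))]:
    x,e=tri([(a,p),(b,q)]);print(n,x.round(1),np.round(e,1))
print('pin z125',onz(b,(297.9,104),125))
# cabinet edge
w2=cv2.imread('pics/w2.png')
L=np.array([(150,77.5),(155,78),(165,78.6),(170,78.8),(265,84.5),(275,84.7),(285,85),(295,85.6)],np.float32)
f=cv2.fitLine(L,cv2.DIST_L2,0,.01,.01).ravel()
P=[onz(b,(c,f[3]+(c-f[2])*f[1]/f[0]),160) for c in (150,300)]; d=P[1]-P[0]; print(P,'yaw',np.degrees(np.arctan2(d[0],-d[1])))
E
```

```text
hingetop [ 579.6 -116.3  140.2] [0.5 0.5]
freetop [ 470.8 -136.5  141.8] [0.2 0.2]
knuck [ 592.2 -121.8  122.5] [0.3 0.3]
pin [565.8  59.8 117.8] [0.6 0.6]
pin z125 [565.01822205  59.5980449  125.        ]
[array([563.33507362, 190.78782605, 160.        ]), array([579.34125371,  58.18931559, 160.        ])] yaw 6.882963658401312
```

```bash
cat >> h.py <<'E'
def doorframe(origin,yaw,tilt=0):
    "4x4 of door: origin lower-edge centre; tilt leans top to +y"
    M=np.eye(4); M[:3,:3]=(R.from_euler('z',yaw,degrees=True)*R.from_euler('x',-tilt,degrees=True)).as_matrix(); M[:3,3]=origin; return M
def grasp(D,x,z):
    "tool pose gripping door at door x, TCP at door z; tool x = door x, tool z = -door z"
    G=np.eye(4); G[:3,:3]=np.diag([1,-1,-1.]); G[:3,3]=[x,0,z]; return D@G
E
python3 - <<'E'
from h import *
D=doorframe([0,0,0],10.5,20); top=np.array([525.2,-126.4,141]); D[:3,3]=top-D[:3,:3]@[0,0,130.]
print('door origin',D[:3,3].round(1),'knob',(D@[-44,-12,62,1])[:3].round(), 'knuck top',(D@[66,0,110,1])[:3].round(1))
Ga=grasp(D,0,160);G=grasp(D,0,90)
print(Ga.round(3))
C=rows(tool(),Ga,10); print(C[:3,3]); 
print(G[:3,3])
E
```

```text
door origin [ 533.3 -170.1   18.8] knob [ 488. -168.   81.] knuck top [ 591.3 -121.1  122.2]
[[ 9.83000e-01  1.71000e-01  6.20000e-02  5.23330e+02]
 [ 1.82000e-01 -9.24000e-01 -3.36000e-01 -1.16311e+02]
 [ 0.00000e+00  3.42000e-01 -9.40000e-01  1.69191e+02]
 [ 0.00000e+00  0.00000e+00  0.00000e+00  1.00000e+00]]
[[0.25, 1.49, 1.54, -2.0, 0.01, -0.07], [0.25, 1.43, 1.59, -2.0, 0.01, -0.07], [0.25, 1.37, 1.64, -2.0, 0.01, -0.07], [0.24, 1.32, 1.69, -2.0, 0.01, -0.07], [0.24, 1.26, 1.73, -2.0, 0.01, -0.07], [0.25, 1.19, 1.78, -2.0, 0.01, -0.07], [0.24, 1.14, 1.81, -2.0, 0.01, -0.07], [0.23, 1.07, 1.86, -2.0, 0.01, -0.07], [0.24, 1.0, 1.89, -2.0, 0.01, -0.07], [0.23, 0.94, 1.92, -2.0, 0.01, -0.07]]
[ 523.27792591 -116.2849316   169.22391687]
[ 527.69312882 -139.85171938  103.41229517]
```

move_arm --pt "0.25 1.5 1.5 -2 0 -0.1" --pt "0.25 1.4 1.6 -2 0 -0.1" --pt "0.25 1.4 1.6 -2 0 -0.1" --pt "0.25 1.3 1.7 -2 0 -0.1" --pt "0.25 1.3 1.7 -2 0 -0.1" --pt "0.25 1.2 1.8 -2 0 -0.1" --pt "0.25 1.1 1.8 -2 0 -0.1" --pt "0.25 1.1 1.9 -2 0 -0.1" --pt "0.2 1.0 1.9 -2 0 0" --pt "0.2 0.9 1.9 -2 0 0" --grip 5

```text
time_s: 4.25
eef_pos: [523.4, -116.7, 169.0]
ee_rot: [0.174, 0.98, 0.091, 0.015]
force: [-0.1, 0.2, -0.4]
grip_width: 0.591
```

```bash
python3 - <<'E'
from h import *
cap('wrist','w3')
D=doorframe([533.3,-170.1,18.8],10.5,20); M=tool(); print(M[:3,3],(np.linalg.inv(D)@M).round(3)); np.save('D0.npy',D)
S=load('w3')
for X in [(55,0,130),(-55,0,130),(66,0,110)]: print(X,proj(S,(D@[*X,1])[:3]).round(1))
E
```

```text
[ 522.44737627 -117.47445583  166.18648305] [[ 1.00000e+00  2.00000e-03 -5.00000e-03 -1.08100e+00]
 [ 2.00000e-03 -1.00000e+00 -1.00000e-03  7.30000e-02]
 [-5.00000e-03  1.00000e-03 -1.00000e+00  1.56872e+02]
 [ 0.00000e+00  0.00000e+00  0.00000e+00  1.00000e+00]]
(55, 0, 130) [314.6 168.9]
(-55, 0, 130) [314.4 331.6]
(66, 0, 110) [314.6 146.6]
```

View pics/w3.png

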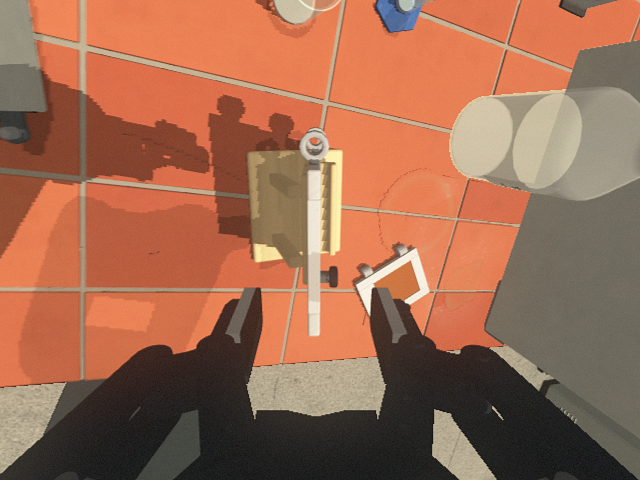

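The view agrees: the door's top edge runs from (314,168) to (314,335), centred between the fingers, and the knuckle ring is at (314,146). Now I go down and grip.

move_arm --pt "0 0 0.9 0 0 0" --pt "0 0 0.9 0 0 0" --pt "0 0 0.9 0 0 0" --pt "0 0 0.9 0 0 0" --pt "0 0 0.8 0 0 0" --pt "0 0 0.8 0 0 0" --pt "0 0 0.7 0 0 0" --pt "0 0 0.5 0 0 0" --pt "0 0 0.3 0 0 0" --pt "0 0 0 0 0 0"

```text
time_s: 5.3
eef_pos: [527.3, -138.4, 106.3]
ee_rot: [0.173, 0.981, 0.091, 0.015]
force: [-0.3, -0.6, 0.5]
grip_width: 0.59
```

move_arm --pt "0 0 0 0 0 0" --pt "0 0 0 0 0 0" --pt "0 0 0 0 0 0" --pt "0 0 0 0 0 0" --pt "0 0 0 0 0 0" --pt "0 0 0 0 0 0" --pt "0 0 0 0 0 0" --pt "0 0 0 0 0 0" --pt "0 0 0 0 0 0" --pt "0 0 0 0 0 0" --grip 0 --newtons 40

```text
time_s: 6.3
eef_pos: [527.7, -138.2, 107.0]
ee_rot: [0.173, 0.981, 0.091, 0.015]
force: [-0.1, 2.0, 5.5]
grip_width: 0.082
```

```bash
python3 - <<'E'
from h import *
cap('wrist','w4')
D=np.load('D0.npy'); s=ctrl.sense(); M=tool(s); print(s['time_s'],s['force'],s['wrist_torque'],s['grip_width'],M[:3,3],(np.linalg.inv(D)@M).round(3))
E
```

```text
6.35 [-0.89212736  3.04441986  5.58386821] [ 0.31278301  0.14757977 -0.05271601] 0.0838757524655871 [ 527.68313409 -138.20322599  107.00257022] [[ 1.000e+00  2.000e-03 -1.000e-03  2.900e-01]
 [ 2.000e-03 -1.000e+00 -0.000e+00  2.660e-01]
 [-1.000e-03  0.000e+00 -1.000e+00  9.396e+01]
 [ 0.000e+00  0.000e+00  0.000e+00  1.000e+00]]
```

View pics/w4.png

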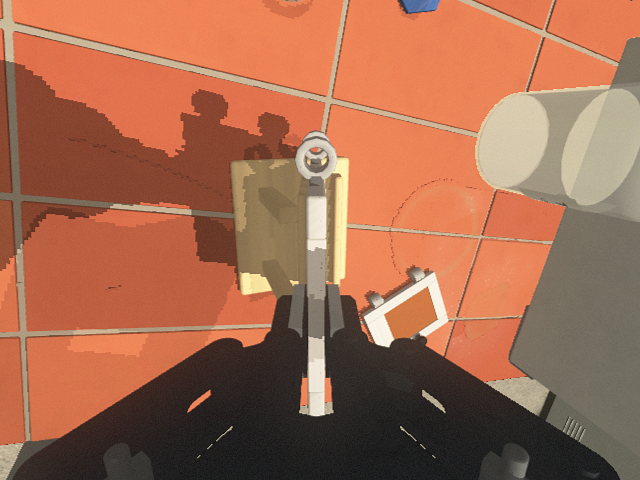

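Gripped: the fingers stopped at 7 mm on the door's top bar, with the knuckle at (317,157). Next I lift along the door's own plane.

move_arm --pt "0 0 -0.3 0 0 0" --pt "0 0 -0.6 0 0 0" --pt "0 0 -0.9 0 0 0" --pt "0 0 -1.1 0 0 0" --pt "0 0 -1.2 0 0 0" --pt "0 0 -1.2 0 0 0" --pt "0 0 -1.2 0 0 0" --pt "0 0 -1.2 0 0 0" --pt "0 0 -1.2 0 0 0" --pt "0 0 -1.1 0 0 0"

```text
time_s: 7.35
eef_pos: [521.3, -104.2, 201.7]
ee_rot: [0.173, 0.981, 0.091, 0.015]
force: [-0.5, 0.3, -1.0]
grip_width: 0.076
```

```bash
python3 - <<'E'
from h import *
s=ctrl.sense(); M=tool(s); print(s['time_s'],s['force'],s['wrist_torque'],s['grip_width'],M[:3,3])
yaw=7.4; pin=np.array([565.5,59.7]); 
Rz=R.from_euler('z',yaw,degrees=True).as_matrix()
o=np.array([*pin,50])-Rz@[66,0,0]+Rz@[0,-32,0]
D=doorframe(o,yaw); B=grasp(D,0.3,94); print(B[:3,3]); C=rows(M,B,20); print(C[:3,3])
E
```

```text
7.35 [-0.50082809  0.25648069 -1.02977126] [ 0.29734998  0.03579029 -0.06659321] 0.07579669935860578 [ 521.31160631 -104.21944897  201.66829953]
[504.46866372  19.50465211 144.        ]
[[0.03, -0.68, 0.06, 1.0, -0.02, 0.16], [0.03, -0.69, 0.07, 1.0, -0.02, 0.16], [0.03, -0.68, 0.08, 1.0, -0.02, 0.16], [0.02, -0.68, 0.09, 1.0, -0.02, 0.16], [0.03, -0.68, 0.11, 1.0, -0.02, 0.16], [0.02, -0.68, 0.11, 1.0, -0.02, 0.16], [0.02, -0.67, 0.13, 1.0, -0.02, 0.16], [0.02, -0.68, 0.14, 1.0, -0.02, 0.16], [0.02, -0.67, 0.16, 1.0, -0.02, 0.16], [0.01, -0.66, 0.16, 1.0, -0.02, 0.16], [0.01, -0.67, 0.17, 1.0, -0.02, 0.16], [0.02, -0.66, 0.19, 1.0, -0.02, 0.16], [0.01, -0.66, 0.2, 1.0, -0.02, 0.16], [0.0, -0.65, 0.21, 1.0, -0.02, 0.16], [0.01, -0.65, 0.22, 1.0, -0.02, 0.16], [0.0, -0.65, 0.24, 1.0, -0.02, 0.16], [0.01, -0.64, 0.24, 1.0, -0.02, 0.16], [0.0, -0.64, 0.25, 1.0, -0.02, 0.16], [0.0, -0.64, 0.27, 1.0, -0.02, 0.16], [-0.01, -0.63, 0.28, 1.0, -0.02, 0.16]]
[504.43327029  19.53684074 143.98143552]
```

move_arm --pt "0 -0.7 -0.2 1 0 0.2" --pt "0 -0.7 -0.2 1 0 0.2" --pt "0 -0.7 -0.2 1 0 0.2" --pt "0 -0.7 -0.1 1 0 0.2" --pt "0 -0.7 -0.1 1 0 0.2" --pt "0 -0.7 0 1 0 0.2" --pt "0 -0.7 0 1 0 0.2" --pt "0 -0.7 0 1 0 0.1" --pt "0 -0.7 0 1 0 0.1" --pt "0 -0.7 0 1 0 0.1"

```text
time_s: 8.35
eef_pos: [509.4, -35.2, 189.4]
ee_rot: [0.086, 0.993, 0.078, 0.01]
force: [0.4, 0.3, -1.5]
grip_width: 0.081
```

```bash
python3 - <<'E'
from h import *
s=ctrl.sense(); M=tool(s); print(s['time_s'],s['force'],s['wrist_torque'],s['grip_width'],M[:3,3])
yaw=7.4; pin=np.array([565.5,59.7]); 
Rz=R.from_euler('z',yaw,degrees=True).as_matrix()
o=np.array([*pin,50])-Rz@[66,0,0]+Rz@[0,-32,0]
D=doorframe(o,yaw); B=grasp(D,0.3,94); print(B[:3,3]); C=rows(M,B,10); print(C[:3,3])
E
```

```text
8.35 [ 0.44699217  0.31894438 -1.5065372 ] [0.19910791 0.01933394 0.00572342] 0.08114960527328875 [509.40547323 -35.17640282 189.3847932 ]
[504.46866372  19.50465211 144.        ]
[[0.03, -0.62, 0.35, 0.99, -0.05, 0.15], [0.04, -0.61, 0.37, 0.99, -0.05, 0.15], [0.03, -0.6, 0.37, 0.99, -0.05, 0.15], [0.03, -0.6, 0.39, 0.99, -0.05, 0.15], [0.03, -0.6, 0.39, 0.99, -0.05, 0.15], [0.02, -0.58, 0.4, 0.99, -0.05, 0.15], [0.03, -0.58, 0.42, 0.99, -0.05, 0.15], [0.02, -0.57, 0.42, 0.99, -0.05, 0.15], [0.03, -0.57, 0.44, 0.99, -0.05, 0.15], [0.02, -0.55, 0.44, 0.99, -0.05, 0.15]]
[504.46208753  19.48773808 144.03027438]
```

move_arm --pt "0 -0.6 0.3 1 0 0.2" --pt "0 -0.6 0.4 1 0 0.2" --pt "0 -0.6 0.4 1 0 0.2" --pt "0 -0.6 0.4 1 0 0.2" --pt "0 -0.6 0.4 1 0 0.2" --pt "0 -0.6 0.4 1 0 0.2" --pt "0.1 -0.6 0.4 1 0 0.1" --pt "0 -0.6 0.4 1 0 0.1" --pt "0.1 -0.6 0.4 1 0 0.1" --pt "0 -0.5 0.4 1 0 0.1"

```text
time_s: 9.35
eef_pos: [504.1, 19.6, 144.7]
ee_rot: [-0.001, 0.998, 0.064, 0.004]
force: [0.1, -0.4, -2.2]
grip_width: 0.077
```

move_arm --pt "0 0 0 0 0 0" --pt "0 0 0 0 0 0" --pt "0 0 0 0 0 0" --pt "0 0 0 0 0 0" --pt "0 0 0 0 0 0" --pt "0 0 0 0 0 0" --pt "0 0 0 0 0 0" --pt "0 0 0 0 0 0" --pt "0 0 0 0 0 0" --pt "0 0 0 0 0 0"

```text
time_s: 10.35
eef_pos: [504.0, 19.1, 145.0]
ee_rot: [-0.0, 0.998, 0.064, 0.004]
force: [-0.5, -0.3, -1.2]
grip_width: 0.08
```

```bash
python3 - <<'E'
from h import *
s=ctrl.sense(); M=tool(s); print(s['time_s'],s['force'],s['wrist_torque'],s['grip_width'],M.round(3))
cap('wrist','w5'); cap('side','s5'); cap('top','t5')
a=cv2.imread('pics/w5.png');z=lambda a,x,y,w,h,k:cv2.resize(a[y:y+h,x:x+w],(w*k,h*k),interpolation=cv2.INTER_CUBIC)
cv2.imwrite('pics/z5.png',z(a,190,60,160,110,5))
b=cv2.imread('pics/s5.png');c=cv2.imread('pics/t5.png')
cv2.imwrite('pics/z6.png',np.hstack([z(b,235,160,100,130,4),z(c,230,165,100,130,4)]))
E
```

```text
10.35 [-0.48992184 -0.32255869 -1.2022428 ] [-0.06016619  0.04407288 -0.00368007] 0.07956396764212492 [[ 9.92000e-01  1.28000e-01  9.00000e-03  5.04049e+02]
 [ 1.28000e-01 -9.92000e-01  1.00000e-03  1.90620e+01]
 [ 9.00000e-03 -0.00000e+00 -1.00000e+00  1.45044e+02]
 [ 0.00000e+00  0.00000e+00  0.00000e+00  1.00000e+00]]
```

View pics/w5.png

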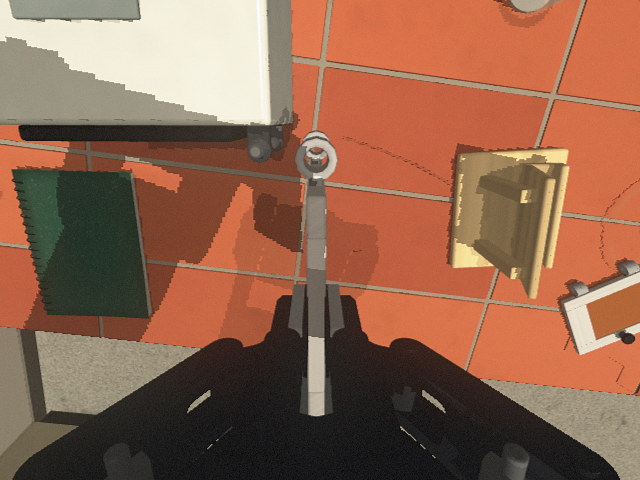

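View pics/z5.png

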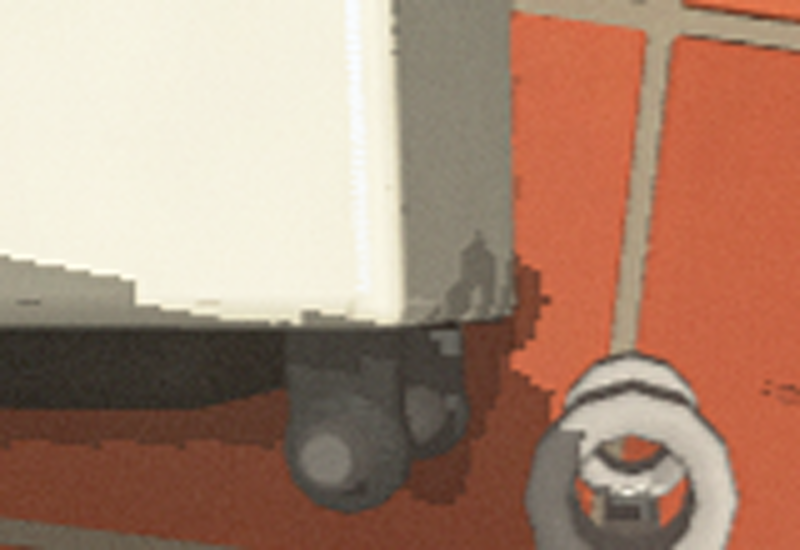

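View pics/z6.png

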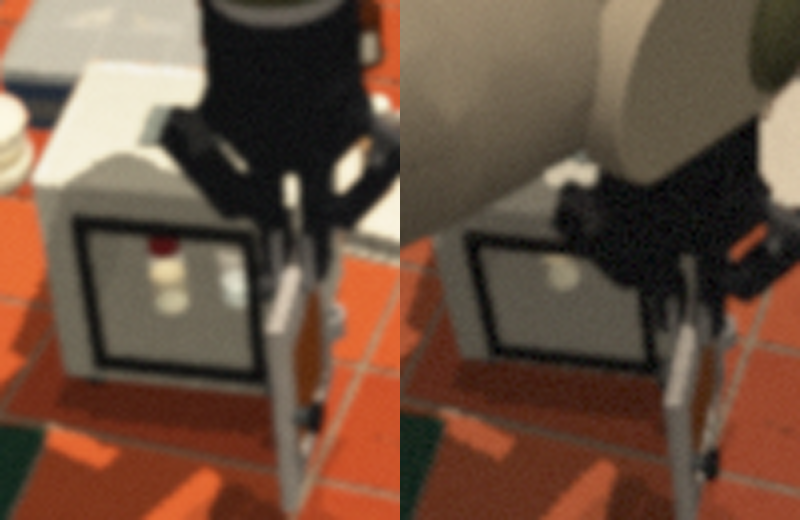

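```bash
python3 - <<'E'
from h import *
b=load('w2');w=load('w5')
print(tri([(b,(297.9,104)),(w,(255.4,151.6))]), onz(w,(255.4,151.6),125), onz(w,(276,143),51))
a=onz(w,(270,124),160);c=onz(w,(269.2,60),160);print('yaw',np.degrees(np.arctan2(c[1]-a[1],c[0]-a[0])),a)
im=cv2.imread('pics/w5.png'); cv2.imwrite('pics/z7.png',cv2.resize(im[120:200,280:360],(640,640),interpolation=cv2.INTER_CUBIC))
M=tool(); k=onz(w,(316.5,158),145.04-94+110); print('knuck',k, (np.linalg.inv(M)@[*k,1]))
# expected pin from cabinet corner, yaw 7.4
for yaw in (7,7.5,8):
    Rz=R.from_euler('z',yaw,degrees=True).as_matrix(); print(yaw,(a+Rz@[-14,9,0]).round(1), 'y offset of pin', (Rz.T@(onz(w,(255.4,151.6),125)-a)))
E
```

```text
(array([565.08933791,  59.68597734, 124.99227745]), [0.11245500170604043, 0.11245500170605054]) [565.16021646  59.7729501  125.        ] [565.67067189  56.77054418  51.        ]
yaw 5.801418474611915 [581.33232983  48.7773268  160.        ]
knuck [569.66941675  26.90086191 161.04      ] [ 66.23672792   0.62631194 -15.45991933   1.        ]
7 [566.3  56.  160. ] y offset of pin [-14.7115395   12.88454843 -35.        ]
7.5 [566.3  55.9 160. ] y offset of pin [-14.59854186  13.0124386  -35.        ]
8 [566.2  55.7 160. ] y offset of pin [-14.48443249  13.13933782 -35.        ]
```

View pics/z7.png

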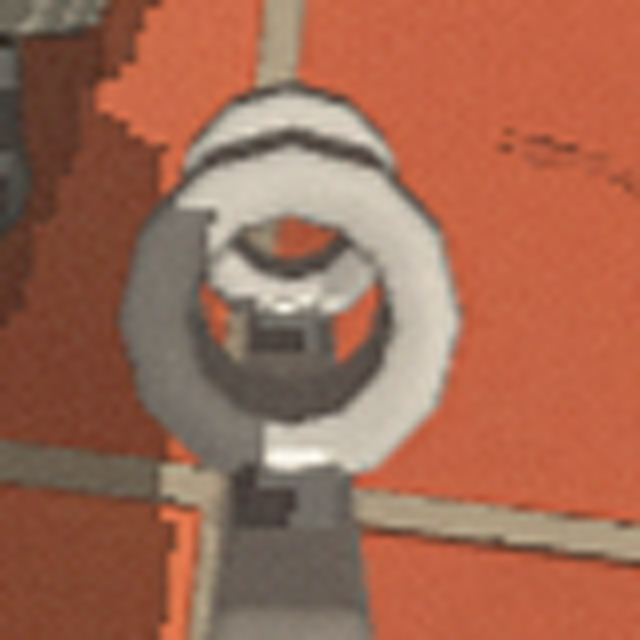

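```bash
python3 - <<'E'
from h import *
K,T=load('w5'); M=tool(); C=np.linalg.inv(M)@np.linalg.inv(T); print(C.round(3)); W=(K,T)
k=onz(W,(316.5,158.7),161); kt=np.linalg.inv(M)@[*k,1]; print(k,kt)
# lower knuckle top: topmost outer point in image vs predicted for vertical door
for tx in (-2,-1,0,1):
  th=np.linspace(0,2*np.pi,400)
  c=k+np.array([0,0,-74])+np.array([74*np.sin(np.radians(tx)),0,0])
  P=np.array([proj(W,c+9.25*np.array([np.cos(t),np.sin(t),0])) for t in th]); 
  print(tx,'lower ring top row',P[:,1].min().round(1),'cols',P[:,0].min().round(1),P[:,0].max().round(1))
P=np.array([proj(W,k+9.25*np.array([np.cos(t),np.sin(t),0])) for t in th]); print('upper ring',P.min(0),P.max(0))
print('door top edge pred free/hinge', [proj(W,(M@[x,0,-36,1])[:3]).round(1) for x in (-55,55)])
print('lower pin tip pred',proj(W,(565.1,59.7,51)))
E
```

```text
[[ 1.00000e-03 -9.48000e-01 -3.18000e-01  8.33270e+01]
 [ 1.00000e+00  1.00000e-03  0.00000e+00  3.02000e-01]
 [-0.00000e+00 -3.18000e-01  9.48000e-01 -1.70694e+02]
 [ 0.00000e+00  0.00000e+00  0.00000e+00  1.00000e+00]]
[569.36238895  26.86064896 161.        ] [ 65.92673996   0.62678965 -15.42263148   1.        ]
-2 lower ring top row 136.0 cols 301.6 330.0
-1 lower ring top row 134.0 cols 301.8 330.3
0 lower ring top row 131.9 cols 302.1 330.6
1 lower ring top row 129.8 cols 302.3 330.8
upper ring [295.6855748  137.12098726] [337.3152199  179.48491562]
door top edge pred free/hinge [array([315. , 409.5]), array([315. , 192.5])]
lower pin tip pred [272.03143322 143.25876019]
```

The close view shows the upper pin tip at (255,152), measured at z = 125, and the knuckle ring at (316.5,158.7). From these two the shift needed is 33 mm along -y of the tool. I move over the pins and stay about 7 mm above the tips.

move_arm --pt "0 -0.4 0 0 -0.1 0" --pt "0 -0.5 0 0 -0.1 0" --pt "0 -0.6 0.2 0 -0.1 0" --pt "0 -0.6 0.2 0 -0.1 0" --pt "0 -0.5 0.2 0 -0.1 0" --pt "0 -0.4 0.2 0 0 0" --pt "0 -0.3 0.2 0 0 0" --pt "0 0 0.2 0 0 0" --pt "0 0 0 0 0 0" --pt "0 0 0 0 0 0"

```text
time_s: 11.5
eef_pos: [499.9, 51.6, 133.0]
ee_rot: [-0.0, 0.998, 0.064, 0.0]
force: [-0.0, -0.9, -1.4]
grip_width: 0.082
```

```bash
python3 - <<'E'
from h import *
s=ctrl.sense(); M=tool(s); print(s['time_s'],s['force'],s['wrist_torque'],s['grip_width'],M.round(4))
cap('wrist','w6')
a=cv2.imread('pics/w6.png');z=lambda a,x,y,w,h,k:cv2.resize(a[y:y+h,x:x+w],(w*k,h*k),interpolation=cv2.INTER_CUBIC)
cv2.imwrite('pics/z8.png',z(a,270,110,100,75,8))
W=load('w6'); p=(565.1,59.7)
print('pin tip pred',proj(W,(*p,125)),'lower',proj(W,(*p,51)))
E
```

```text
11.5 [-0.04307267 -0.93404099 -1.38666786] [-0.00185364  0.03538101  0.01376502] 0.08236889046332373 [[ 9.918000e-01  1.281000e-01  1.000000e-04  4.998880e+02]
 [ 1.281000e-01 -9.918000e-01  2.000000e-04  5.159910e+01]
 [ 1.000000e-04 -2.000000e-04 -1.000000e+00  1.330305e+02]
 [ 0.000000e+00  0.000000e+00  0.000000e+00  1.000000e+00]]
pin tip pred [315.82992534 153.85273865] lower [315.84294209 143.43094248]
```

View pics/z8.png

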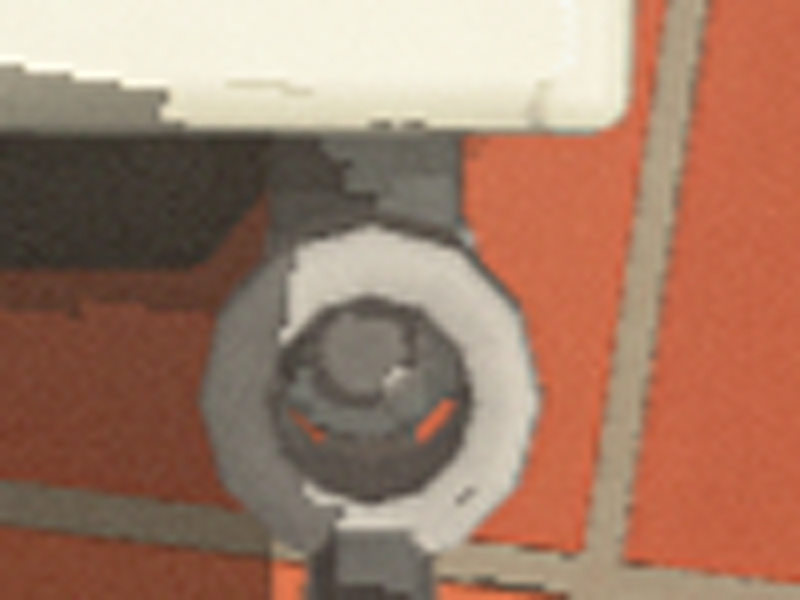

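```bash
python3 - <<'E'
from h import *
W=load('w6');M=tool()
k=onz(W,(316.5,159.2),149); p=onz(W,(315.25,153.75),125); print(k,p, M[:3,:3].T@(p-k))
E
```

```text
[565.17975375  59.40791498 149.        ] [565.11277078  59.99950296 125.        ] [ 4.17114082e-03 -5.89897662e-01  2.40001347e+01]
```

Seen from above, the pin tip at (315,154) lies inside the bore centred at (316.5,159), so the offset is only 0.6 mm in y. I correct that and lower slowly.

move_arm --pt "0 -0.06 0.1 0 0 0" --pt "0 0 0.1 0 0 0" --pt "0 0 0.1 0 0 0" --pt "0 0 0.1 0 0 0" --pt "0 0 0.1 0 0 0" --pt "0 0 0.1 0 0 0" --pt "0 0 0.1 0 0 0" --pt "0 0 0.1 0 0 0" --pt "0 0 0.1 0 0 0" --pt "0 0 0.1 0 0 0"

```text
time_s: 12.55
eef_pos: [499.8, 52.4, 123.0]
ee_rot: [-0.0, 0.998, 0.064, 0.0]
force: [-0.8, -0.1, -1.6]
grip_width: 0.085
```

move_arm --pt "0 0 0.05 0 0 0" --pt "0 0 0.05 0 0 0" --pt "0 0 0.05 0 0 0" --pt "0 0 0.05 0 0 0" --pt "0 0 0.05 0 0 0" --pt "0 0 0.05 0 0 0" --pt "0 0 0 0 0 0" --pt "0 0 0 0 0 0" --pt "0 0 0 0 0 0" --pt "0 0 0 0 0 0"

```text
time_s: 13.55
eef_pos: [499.8, 52.4, 120.1]
ee_rot: [-0.0, 0.998, 0.064, 0.0]
force: [-0.2, -0.4, -2.7]
grip_width: 0.081
```

```bash
python3 - <<'E'
from h import *
s=ctrl.sense(); M=tool(s); print(s['time_s'],s['force'],s['wrist_torque'],s['grip_width'],M.round(4))
cap('wrist','w7');cap('side','s7')
a=cv2.imread('pics/w7.png');z=lambda a,x,y,w,h,k:cv2.resize(a[y:y+h,x:x+w],(w*k,h*k),interpolation=cv2.INTER_CUBIC)
b=cv2.imread('pics/s7.png')
cv2.imwrite('pics/z9.png',np.hstack([z(a,270,110,80,100,5),z(b,260,170,80,100,5)]))
E
```

```text
13.55 [-0.15393666 -0.37232254 -2.69636131] [ 0.00781271 -0.00492723  0.04884048] 0.08056710725842807 [[ 9.917000e-01  1.284000e-01  1.000000e-04  4.997815e+02]
 [ 1.284000e-01 -9.917000e-01  3.000000e-04  5.236460e+01]
 [ 1.000000e-04 -3.000000e-04 -1.000000e+00  1.200543e+02]
 [ 0.000000e+00  0.000000e+00  0.000000e+00  1.000000e+00]]
```

View pics/z9.png

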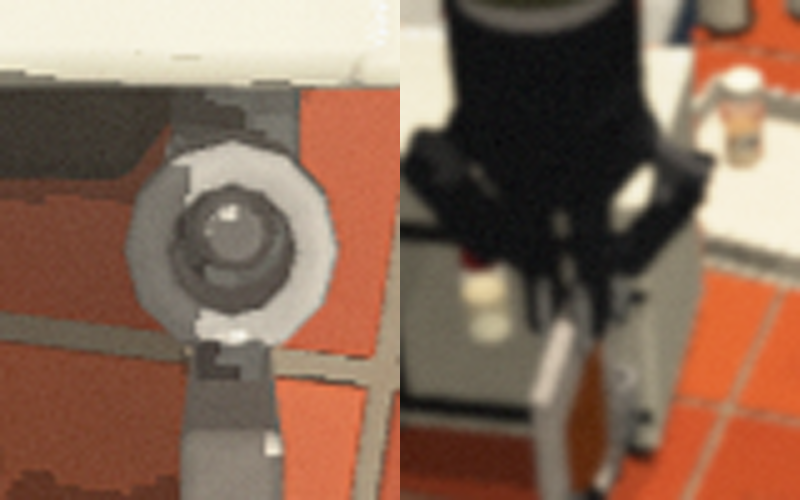

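No contact force yet, and the pin is well inside the bore, about 5 mm engaged. I keep lowering.

move_arm --pt "0 0 0.05 0 0 0" --pt "0 0 0.05 0 0 0" --pt "0 0 0.05 0 0 0" --pt "0 0 0.05 0 0 0" --pt "0 0 0.05 0 0 0" --pt "0 0 0.05 0 0 0" --pt "0 0 0.05 0 0 0" --pt "0 0 0.05 0 0 0" --pt "0 0 0.05 0 0 0" --pt "0 0 0.05 0 0 0"

```text
time_s: 14.65
eef_pos: [499.8, 52.4, 115.0]
ee_rot: [-0.0, 0.998, 0.064, 0.0]
force: [0.4, 0.7, -1.5]
grip_width: 0.08
```

```bash
python3 - <<'E'
from h import *
s=ctrl.sense(); M=tool(s); print(s['time_s'],s['force'],s['wrist_torque'],s['grip_width'],M[:3,3])
E
```

```text
14.65 [ 0.41392749  0.70253885 -1.51780561] [ 0.01393489 -0.01964467 -0.01117095] 0.07952086169105618 [499.79074652  52.36929067 115.01541983]
```

move_arm --pt "0 0 0.03 0 0 0" --pt "0 0 0.03 0 0 0" --pt "0 0 0.03 0 0 0" --pt "0 0 0.03 0 0 0" --pt "0 0 0.03 0 0 0" --pt "0 0 0.03 0 0 0" --pt "0 0 0.02 0 0 0" --pt "0 0 0 0 0 0" --pt "0 0 0 0 0 0" --pt "0 0 0 0 0 0"

```text
time_s: 15.65
eef_pos: [499.8, 52.4, 113.0]
ee_rot: [-0.0, 0.998, 0.064, 0.0]
force: [-0.2, -0.1, -1.5]
grip_width: 0.084
```

```bash
python3 - <<'E'
from h import *
s=ctrl.sense(); M=tool(s); print(s['time_s'],s['force'],s['wrist_torque'],s['grip_width'],M[:3,3])
E
```

```text
15.65 [-0.24427833 -0.0952437  -1.54172443] [-0.04069417  0.01748845  0.01615723] 0.08412382019298373 [499.76493559  52.37701128 113.0414355 ]
```

move_arm --pt "0 0 0.03 0 0 0" --pt "0 0 0.03 0 0 0" --pt "0 0 0.03 0 0 0" --pt "0 0 0.02 0 0 0" --pt "0 0 0 0 0 0" --pt "0 0 0 0 0 0" --pt "0 0 0 0 0 0" --pt "0 0 0 0 0 0" --pt "0 0 0 0 0 0" --pt "0 0 0 0 0 0"

```text
time_s: 16.65
eef_pos: [499.8, 52.4, 111.9]
ee_rot: [-0.0, 0.998, 0.064, 0.0]
force: [-1.2, -0.2, -1.4]
grip_width: 0.08
```

```bash
python3 - <<'E'
from h import *
s=ctrl.sense(); M=tool(s); print(s['time_s'],s['force'],s['wrist_torque'],s['grip_width'],M[:3,3])
E
```

```text
16.65 [-1.23782153 -0.24578254 -1.41348314] [-0.01652315  0.00616607 -0.05843346] 0.08010285289062073 [499.7659698   52.39168636 111.93981192]
```

move_arm --pt "0 0 0.03 0 0 0" --pt "0 0 0.03 0 0 0" --pt "0 0 0.02 0 0 0" --pt "0 0 0.02 0 0 0" --pt "0 0 0 0 0 0" --pt "0 0 0 0 0 0" --pt "0 0 0 0 0 0" --pt "0 0 0 0 0 0" --pt "0 0 0 0 0 0" --pt "0 0 0 0 0 0"

```text
time_s: 17.65
eef_pos: [499.8, 52.4, 110.9]
ee_rot: [-0.0, 0.998, 0.064, 0.0]
force: [-0.4, -0.1, -1.8]
grip_width: 0.08
```

```bash
python3 - <<'E'
from h import *
s=ctrl.sense(); M=tool(s); print(s['time_s'],s['force'],s['wrist_torque'],s['grip_width'],M[:3,3])
cap('wrist','w8');cap('side','s8')
a=cv2.imread('pics/w8.png');z=lambda a,x,y,w,h,k:cv2.resize(a[y:y+h,x:x+w],(w*k,h*k),interpolation=cv2.INTER_CUBIC)
b=cv2.imread('pics/s8.png')
cv2.imwrite('pics/z10.png',np.hstack([z(a,270,110,80,100,5),z(b,260,170,80,100,5)]))
E
```

```text
17.65 [-0.36049513 -0.09245398 -1.77251895] [0.01096905 0.00664768 0.02637251] 0.08030318911144378 [499.76882605  52.38694247 110.94135554]
```

View pics/z10.png

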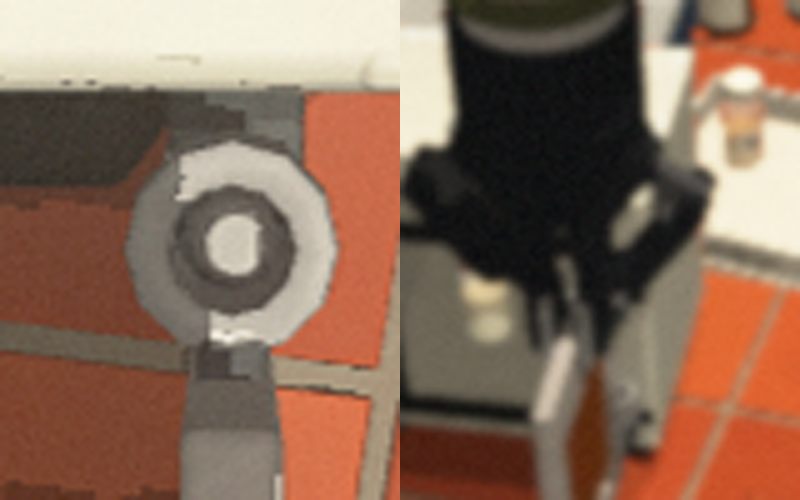

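The pin is centred in the bore and nothing is pushing yet, so I lower further to feel for the seat.

move_arm --pt "0 0 0.02 0 0 0" --pt "0 0 0.02 0 0 0" --pt "0 0 0.02 0 0 0" --pt "0 0 0.02 0 0 0" --pt "0 0 0.02 0 0 0" --pt "0 0 0.02 0 0 0" --pt "0 0 0 0 0 0" --pt "0 0 0 0 0 0" --pt "0 0 0 0 0 0" --pt "0 0 0 0 0 0"

```text
time_s: 18.75
eef_pos: [499.8, 52.4, 109.7]
ee_rot: [-0.0, 0.998, 0.064, 0.0]
force: [-0.2, 0.3, -1.1]
grip_width: 0.08
```

```bash
python3 - <<'E'
from h import *
s=ctrl.sense(); M=tool(s); print(s['time_s'],s['force'],s['wrist_torque'],s['grip_width'],M[:3,3])
E
```

```text
18.75 [-0.15461297  0.25637404 -1.06532842] [ 0.00521183  0.04038975 -0.01333973] 0.08025232125705861 [499.75703267  52.36702201 109.73382436]
```

move_arm --pt "0 0 0.02 0 0 0" --pt "0 0 0.02 0 0 0" --pt "0 0 0.02 0 0 0" --pt "0 0 0.02 0 0 0" --pt "0 0 0.02 0 0 0" --pt "0 0 0.02 0 0 0" --pt "0 0 0 0 0 0" --pt "0 0 0 0 0 0" --pt "0 0 0 0 0 0" --pt "0 0 0 0 0 0"

```text
time_s: 19.75
eef_pos: [499.8, 52.4, 108.5]
ee_rot: [-0.0, 0.998, 0.064, 0.0]
force: [-0.4, 0.5, -1.6]
grip_width: 0.073
```

```bash
python3 - <<'E'
from h import *
s=ctrl.sense(); M=tool(s); print(s['time_s'],s['force'],s['wrist_torque'],s['grip_width'],M[:3,3])
E
```

```text
19.75 [-0.35771558  0.54488101 -1.60035309] [0.0318046  0.0421082  0.01150455] 0.07316205042358799 [499.7676801   52.3839389  108.53806913]
```

```bash
python3 - <<'E'
from h import *
cap('wrist','w9');cap('side','s9')
a=cv2.imread('pics/w9.png');z=lambda a,x,y,w,h,k:cv2.resize(a[y:y+h,x:x+w],(w*k,h*k),interpolation=cv2.INTER_CUBIC)
b=cv2.imread('pics/s9.png')
cv2.imwrite('pics/z11.png',np.hstack([z(a,280,120,72,90,6),z(b,260,200,80,120,4)[:540]] if 0 else [z(a,280,120,72,80,6),z(b,275,220,60,80,6)]))
W=load('w9')
print('pin tip pred',proj(W,(565.1,59.9,125)))
for z0 in (128,131,134):
  th=np.linspace(0,6.28,200);P=np.array([proj(W,(565.1+9.25*np.cos(t),59.7+9.25*np.sin(t),z0)) for t in th]);print(z0,P.min(0),P.max(0))
S=load('s9')
for zz in (38,40,42): print('lower knuckle underside in side',zz,proj(S,(565,59.7,zz)))
for zz in (112,115): print('upper',zz,proj(S,(565,59.7,zz)))
E
```

```text
pin tip pred [317.17398765 159.31851044]
128 [296.3149078  138.08111382] [338.99968858 181.42023193]
131 [295.9336204  138.49135391] [339.4496539  182.64127323]
134 [295.5371861  138.91822316] [339.91749133 183.90981984]
lower knuckle underside in side 38 [303.54379377 255.32993367]
lower knuckle underside in side 40 [303.49423297 254.70101845]
lower knuckle underside in side 42 [303.44455814 254.07065638]
upper 112 [301.63092381 231.05605506]
upper 115 [301.54979026 230.02648901]
```

View pics/z11.png

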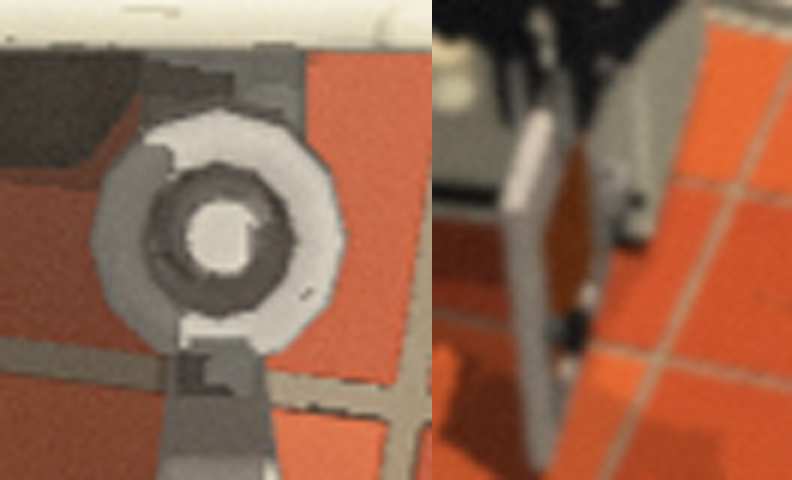

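move_arm --pt "0 0 0.02 0 0 0" --pt "0 0 0.02 0 0 0" --pt "0 0 0.02 0 0 0" --pt "0 0 0.02 0 0 0" --pt "0 0 0.02 0 0 0" --pt "0 0 0.02 0 0 0" --pt "0 0 0 0 0 0" --pt "0 0 0 0 0 0" --pt "0 0 0 0 0 0" --pt "0 0 0 0 0 0"

```text
time_s: 20.85
eef_pos: [499.8, 52.4, 107.3]
ee_rot: [-0.0, 0.998, 0.064, 0.0]
force: [0.9, 0.3, -1.2]
grip_width: 0.083
```

```bash
python3 - <<'E'
from h import *
s=ctrl.sense(); M=tool(s); print(s['time_s'],s['force'],s['wrist_torque'],s['grip_width'],M[:3,3])
E
```

```text
20.85 [ 0.87449693  0.26590898 -1.24325891] [-0.02366162 -0.00540041 -0.03270484] 0.08282260958046904 [499.76610395  52.38706577 107.34715998]
```

move_arm --pt "0 0 0.02 0 0 0" --pt "0 0 0.02 0 0 0" --pt "0 0 0.02 0 0 0" --pt "0 0 0.02 0 0 0" --pt "0 0 0.02 0 0 0" --pt "0 0 0.02 0 0 0" --pt "0 0 0 0 0 0" --pt "0 0 0 0 0 0" --pt "0 0 0 0 0 0" --pt "0 0 0 0 0 0"

```text
time_s: 21.85
eef_pos: [499.8, 52.4, 106.1]
ee_rot: [-0.0, 0.998, 0.064, 0.0]
force: [-0.2, 0.3, -1.8]
grip_width: 0.077
```

```bash
python3 - <<'E'
from h import *
s=ctrl.sense(); M=tool(s); print(s['time_s'],s['force'],s['wrist_torque'],s['grip_width'],M[:3,3])
cap('side','s10');cap('wrist','w10')
b=cv2.imread('pics/s10.png');a=cv2.imread('pics/w10.png')
z=lambda a,x,y,w,h,k:cv2.resize(a[y:y+h,x:x+w],(w*k,h*k),interpolation=cv2.INTER_CUBIC)
cv2.imwrite('pics/z12.png',np.hstack([z(a,280,120,60,60,8),z(b,285,215,40,60,8)]))
S=load('s10'); 
for f,X in [('door bottom free',(-55,0,0)),('door top free',(-55,0,130))]:
  pass
E
```

```text
21.85 [-0.23980891  0.28289193 -1.78654486] [0.00023201 0.06850932 0.0505183 ] 0.07744798608339107 [499.76729119  52.36217597 106.13385263]
```

View pics/z12.png

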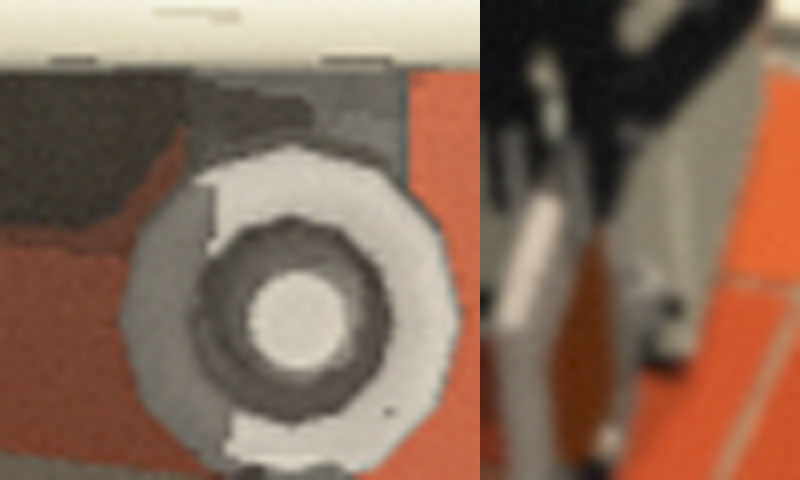

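View pics/w10.png

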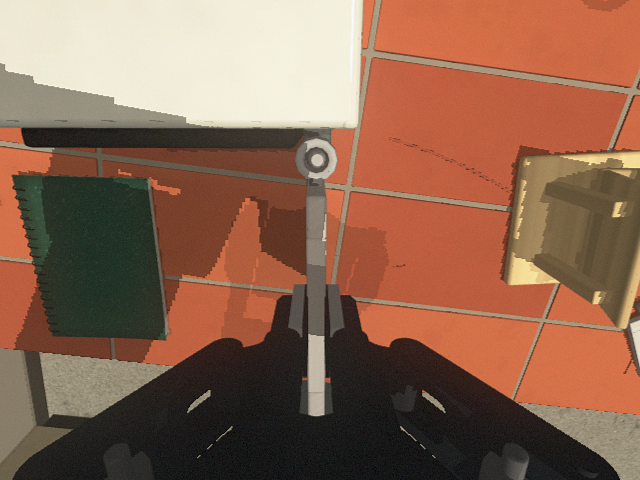

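move_arm --pt "0 0 0.02 0 0 0" --pt "0 0 0.02 0 0 0" --pt "0 0 0.02 0 0 0" --pt "0 0 0.02 0 0 0" --pt "0 0 0.02 0 0 0" --pt "0 0 0.02 0 0 0" --pt "0 0 0.02 0 0 0" --pt "0 0 0.02 0 0 0" --pt "0 0 0 0 0 0" --pt "0 0 0 0 0 0"

```text
time_s: 22.95
eef_pos: [499.8, 52.4, 104.6]
ee_rot: [-0.0, 0.998, 0.064, 0.0]
force: [-0.3, -0.2, -0.9]
grip_width: 0.08
```

```bash
python3 - <<'E'
from h import *
s=ctrl.sense(); M=tool(s); print(s['time_s'],s['force'],s['wrist_torque'],s['grip_width'],M[:3,3])
E
```

```text
22.95 [-0.31145988 -0.17313087 -0.91151711] [-0.00337587  0.00619715  0.00882879] 0.08018618910673317 [499.78845244  52.38251673 104.57799715]
```

move_arm --pt "0 0 0.02 0 0 0" --pt "0 0 0.02 0 0 0" --pt "0 0 0.02 0 0 0" --pt "0 0 0.02 0 0 0" --pt "0 0 0.02 0 0 0" --pt "0 0 0 0 0 0" --pt "0 0 0 0 0 0" --pt "0 0 0 0 0 0" --pt "0 0 0 0 0 0" --pt "0 0 0 0 0 0"

```text
time_s: 23.95
eef_pos: [499.7, 52.3, 104.1]
ee_rot: [-0.0, 0.998, 0.064, 0.0]
force: [-4.9, -0.3, 7.7]
grip_width: 0.078
```

```bash
python3 - <<'E'
from h import *
s=ctrl.sense(); M=tool(s); print(s['time_s'],s['force'],s['wrist_torque'],s['grip_width'],M[:3,3])
cap('side','s11');cap('wrist','w11')
b=cv2.imread('pics/s11.png');a=cv2.imread('pics/w11.png')
z=lambda a,x,y,w,h,k:cv2.resize(a[y:y+h,x:x+w],(w*k,h*k),interpolation=cv2.INTER_CUBIC)
cv2.imwrite('pics/z13.png',np.hstack([z(a,280,120,60,90,6),z(b,265,215,70,90,6)]))
S=load('s11')
# door free edge corners expected if bottom z=18 / TCP z offset
for db in (12,15,18): print(db,proj(S,(M@[-55,0,-130+ (M[2,3]-db),1])[:3]),proj(S,(M@[-55,0,(M[2,3]-db),1])[:3]))
E
```

```text
23.95 [-4.90987101 -0.29094393  7.74227021] [-0.03312517  0.7093183   0.04348989] 0.0783512862050476 [499.67458205  52.3233601  104.14854132]
12 [287.70299643 257.87617276] [292.39073948 301.19222982]
15 [287.58523608 256.78803419] [292.29098121 300.27043548]
18 [287.46700424 255.69553897] [292.19085542 299.34524511]
```

View pics/z13.png

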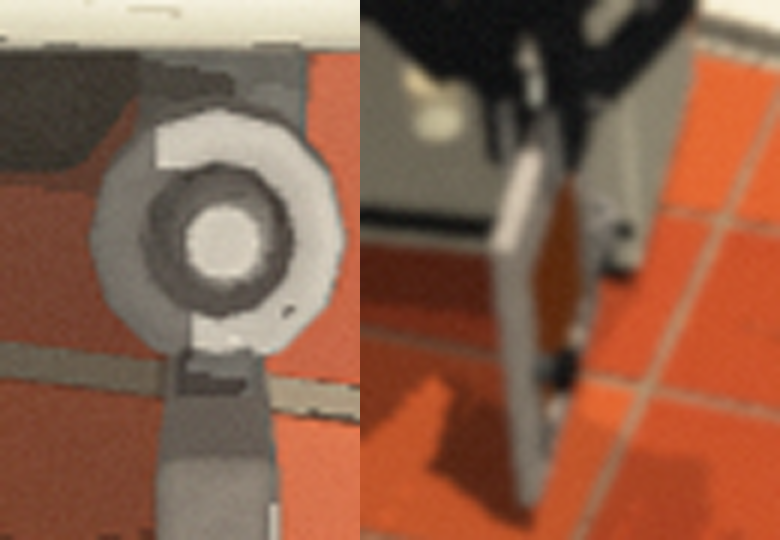

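Seat felt: the force rose to +7.7 N and the moment puts it at the hinge, with the pin centred in the bore. I ease off and let go.

move_arm --pt "0 0 -0.04 0 0 0" --pt "0 0 0 0 0 0" --pt "0 0 0 0 0 0" --pt "0 0 0 0 0 0" --pt "0 0 0 0 0 0" --pt "0 0 0 0 0 0" --pt "0 0 0 0 0 0" --pt "0 0 0 0 0 0" --pt "0 0 0 0 0 0" --pt "0 0 0 0 0 0" --grip 5

```text
time_s: 25.05
eef_pos: [499.8, 52.4, 103.9]
ee_rot: [-0.0, 0.998, 0.064, 0.0]
force: [-0.2, -0.0, 0.2]
grip_width: 0.584
```

```bash
python3 - <<'E'
from h import *
s=ctrl.sense(); M=tool(s); print(s['time_s'],s['force'],s['wrist_torque'],s['grip_width'],M[:3,3])
cap('side','s12');cap('wrist','w12')
b=cv2.imread('pics/s12.png');a=cv2.imread('pics/w12.png')
z=lambda a,x,y,w,h,k:cv2.resize(a[y:y+h,x:x+w],(w*k,h*k),interpolation=cv2.INTER_CUBIC)
cv2.imwrite('pics/z14.png',np.hstack([z(a,230,100,130,180,3),z(b,265,215,70,90,6)]))
E
```

```text
25.05 [-0.17007824 -0.02654757  0.17474029] [-0.02952322  0.0449868  -0.06349009] 0.5835266660907853 [499.75936197  52.37833163 103.93462672]
```

View pics/z14.png

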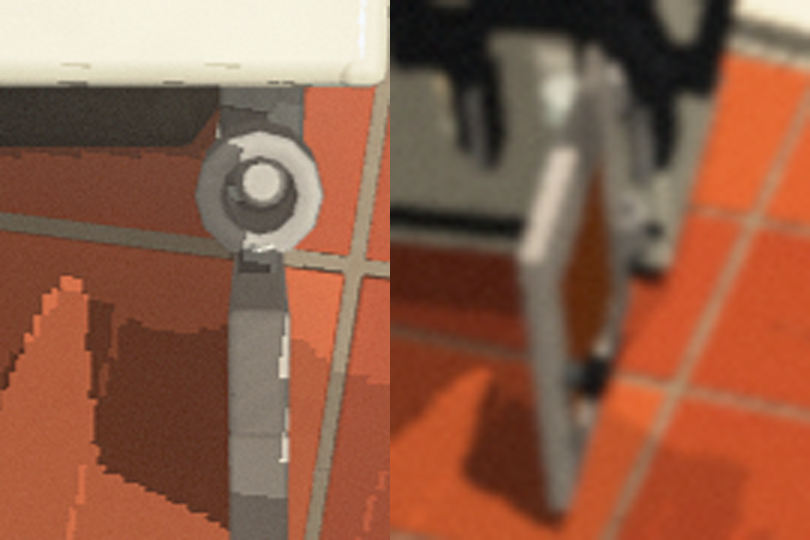

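View pics/w12.png

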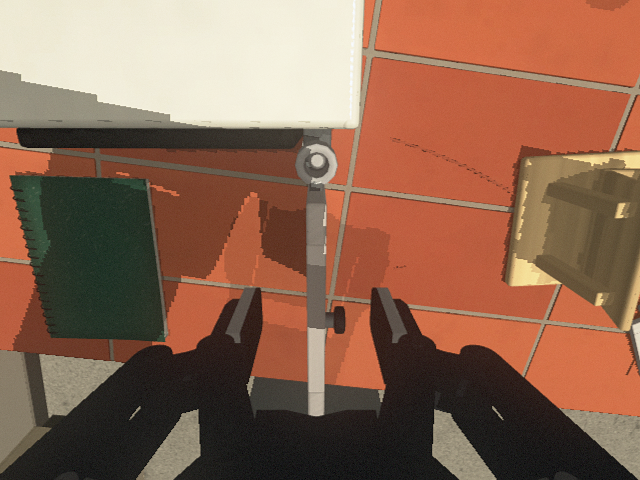

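The door hangs free, sagging a little, with the pin in the bore at (316,161). I withdraw straight up and check.

move_arm --pt "0 0 -0.5 0 0 0" --pt "0 0 -0.9 0 0 0" --pt "0 0 -1.1 0 0 0" --pt "0 0 -1.1 0 0 0" --pt "0 0 -1.1 0 0 0" --pt "0 0 -1.1 0 0 0" --pt "0 0 -1.1 0 0 0" --pt "0 0 -1.1 0 0 0" --pt "0 0 -1 0 0 0" --pt "0 0 -1 0 0 0"

```text
time_s: 26.15
eef_pos: [499.7, 52.4, 204.8]
ee_rot: [-0.0, 0.998, 0.064, 0.0]
force: [-0.2, -0.4, -0.6]
grip_width: 0.582
```

```bash
python3 - <<'E'
from h import *
s=ctrl.sense(); M=tool(s); print(s['time_s'],s['force'],s['grip_width'],M[:3,3])
cap('side','s13');cap('wrist','w13');cap('top','t13')
b=cv2.imread('pics/s13.png');a=cv2.imread('pics/w13.png');c=cv2.imread('pics/t13.png')
z=lambda a,x,y,w,h,k:cv2.resize(a[y:y+h,x:x+w],(w*k,h*k),interpolation=cv2.INTER_CUBIC)
cv2.imwrite('pics/z15.png',np.hstack([z(b,270,200,65,90,6),z(c,260,200,65,90,6)]))
M2=M.copy();Rz=R.from_euler('z',7.4,degrees=True).as_matrix()
D=doorframe(np.array([565,60,18])-Rz@[66,0,0],7.4); np.save('Dopen.npy',D)
G=np.eye(4);G[:3,:3]=np.array([[0,1,0],[1,0,0],[0,0,-1.]]);G[:3,3]=[-35,-40,180]
B=D@G; print(B.round(2)); rows(M,B,20)
E
```

```text
26.15 [-0.16556503 -0.37418008 -0.55782368] 0.5823329613060139 [499.73531241  52.36143311 204.76272936]
[[-1.3000e-01  9.9000e-01  0.0000e+00  4.6999e+02]
 [ 9.9000e-01  1.3000e-01  0.0000e+00  7.3200e+00]
 [ 0.0000e+00  0.0000e+00 -1.0000e+00  1.9800e+02]
 [ 0.0000e+00  0.0000e+00  0.0000e+00  1.0000e+00]]
[[-0.18, 0.2, 0.03, 0.0, 0.0, -4.5], [-0.19, 0.19, 0.04, 0.0, 0.0, -4.5], [-0.21, 0.18, 0.03, 0.0, 0.0, -4.5], [-0.21, 0.16, 0.03, 0.0, 0.0, -4.5], [-0.23, 0.14, 0.04, 0.0, 0.0, -4.5], [-0.25, 0.12, 0.03, 0.0, 0.0, -4.5], [-0.25, 0.1, 0.04, 0.0, 0.0, -4.5], [-0.25, 0.08, 0.03, 0.0, 0.0, -4.5], [-0.27, 0.06, 0.03, 0.0, 0.0, -4.5], [-0.26, 0.04, 0.04, 0.0, 0.0, -4.5], [-0.27, 0.02, 0.03, 0.0, 0.0, -4.5], [-0.27, 0.0, 0.03, 0.0, 0.0, -4.5], [-0.27, -0.02, 0.04, 0.0, 0.0, -4.5], [-0.27, -0.04, 0.03, 0.0, 0.0, -4.5], [-0.26, -0.07, 0.04, 0.0, 0.0, -4.5], [-0.25, -0.08, 0.03, 0.0, 0.0, -4.5], [-0.25, -0.11, 0.03, 0.0, 0.0, -4.5], [-0.24, -0.12, 0.04, 0.0, 0.0, -4.5], [-0.23, -0.15, 0.03, 0.0, 0.0, -4.5], [-0.22, -0.16, 0.03, 0.0, 0.0, -4.5]]
```

View pics/w13.png

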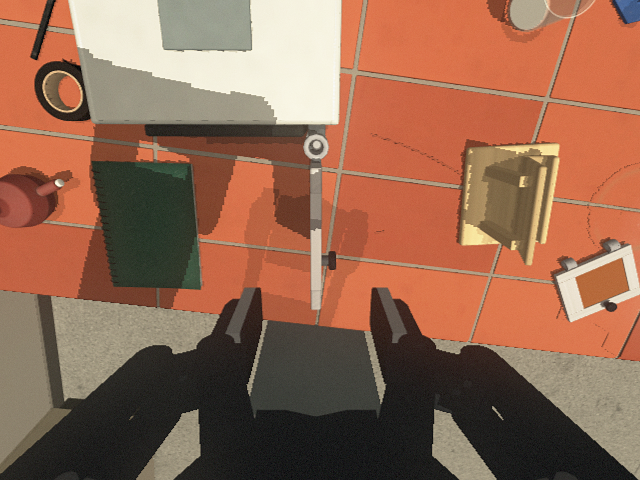

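View pics/z15.png

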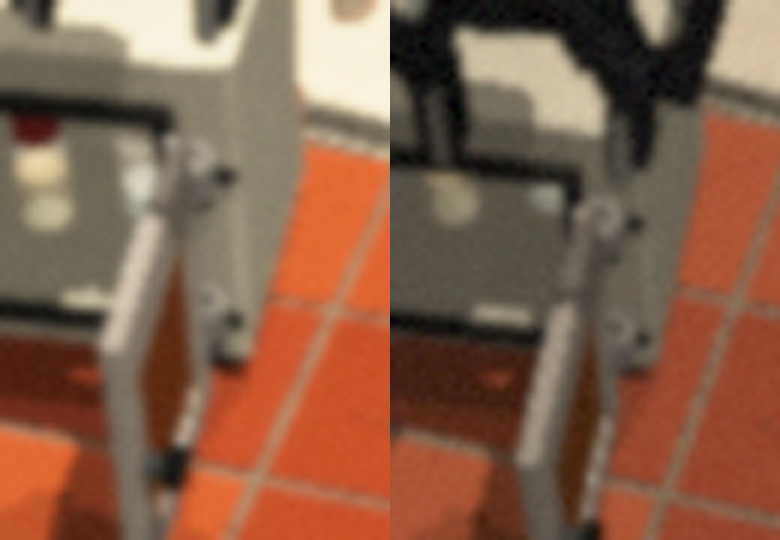

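```bash
python3 - <<'E'
from h import *
a=cv2.imread('pics/w13.png');b=cv2.imread('pics/w12.png')
z=lambda a,x,y,w,h,k:cv2.resize(a[y:y+h,x:x+w],(w*k,h*k),interpolation=cv2.INTER_CUBIC)
cv2.imwrite('pics/z16.png',np.hstack([z(a,290,125,55,65,7),z(b,290,140,55,65,7)]))
print(tri([(load('w12'),(316,415)),(load('w13'),(316.5,310))]))
E
```

```text
(array([439.6308719 ,  43.75371883, 137.85881689]), [0.3259137693749354, 0.32591376937494543])
```

View pics/z16.png

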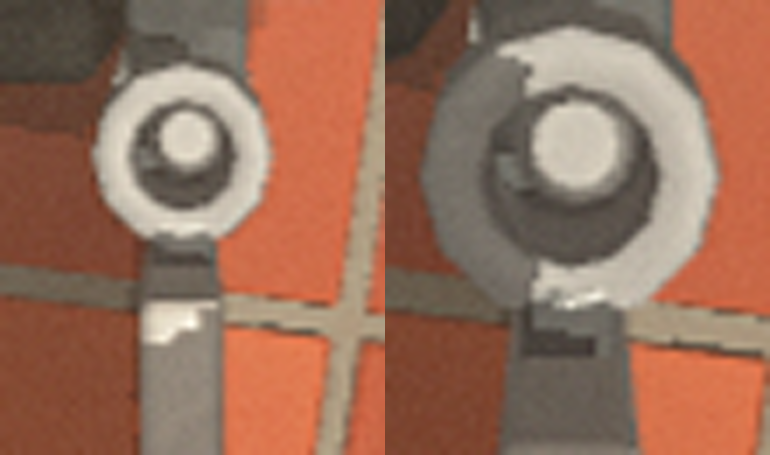

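```bash
python3 - <<'E'
from h import *
A=load('w12');B=load('w13')
print('ring',tri([(A,(316.6,164.4)),(B,(316,146.7))]))
print('pin',tri([(A,(290+190/7,140+146/7)),(B,(290+187/7,125+137/7))]))
print('doorhinge top', tri([(A,(316,202.7)),(B,(316,125+300/7))]))
S=load('s13');T=load('t13')
print('free top s/t',tri([(S,(270+115/6,200+348/6)),(T,(260+(528-390)/6,200+462/6))]))
E
```

```text
ring (array([563.89726394,  60.01487512, 128.55174314]), [0.0021545991671842145, 0.0021545991672158203])
pin (array([565.36235911,  59.83737398, 128.21698685]), [0.13966174199404482, 0.13966174199405643])
doorhinge top (array([551.43294917,  58.52808058, 144.91825657]), [0.12302488638505042, 0.12302488638507586])
free top s/t (array([443.90198827,  42.27741267, 143.47051451]), [0.6971370820075453, 0.6971370820075086])
```

The measured heights agree with a seated door: ring top at z = 128.5 against 128 expected. Now I close the fingers and go to the door's outer side.

```bash
python3 - <<'E'
from h import *
D=np.load('Dopen.npy');G=np.eye(4);G[:3,:3]=np.array([[0,1,0],[1,0,0],[0,0,-1.]]);G[:3,3]=[-35,-40,180]
B=D@G; B[:3,:3]=B[:3,:3]@R.from_euler('z',5,degrees=True).as_matrix()
rows(tool(),B,10)
E
```

```text
[[-0.35, 0.41, 0.06, 0.0, 0.0, -8.5], [-0.42, 0.35, 0.07, 0.0, 0.0, -8.5], [-0.45, 0.29, 0.06, 0.0, 0.0, -8.5], [-0.5, 0.21, 0.06, 0.0, 0.0, -8.5], [-0.52, 0.14, 0.07, 0.0, 0.0, -8.5], [-0.54, 0.06, 0.06, 0.0, 0.0, -8.5], [-0.54, -0.02, 0.06, 0.0, 0.0, -8.5], [-0.53, -0.1, 0.07, 0.0, 0.0, -8.5], [-0.51, -0.17, 0.06, 0.0, 0.0, -8.5], [-0.48, -0.25, 0.06, 0.0, 0.0, -8.5]]
```

move_arm --pt "-0.4 0.4 0 0 0 -8.5" --pt "-0.4 0.3 0 0 0 -8.5" --pt "-0.5 0.3 0 0 0 -8.5" --pt "-0.5 0.2 0 0 0 -8.5" --pt "-0.5 0.1 0 0 0 -8.5" --pt "-0.5 0.1 0 0 0 -8.5" --pt "-0.5 0 0 0 0 -8.5" --pt "-0.5 -0.1 0.1 0 0 -8.5" --pt "-0.5 -0.2 0.1 0 0 -8.5" --pt "-0.5 -0.2 0.1 0 0 -8.5" --grip 0 --newtons 20

```text
time_s: 27.3
eef_pos: [469.7, 8.5, 200.3]
ee_rot: [-0.001, 0.69, 0.724, -0.0]
force: [0.1, -0.2, 0.3]
grip_width: -0.002
```

```bash
python3 - <<'E'
from h import *
D=np.load('Dopen.npy'); s=ctrl.sense();M=tool(s); L=np.linalg.inv(D)@M; print(s['time_s'],s['grip_width'],M[:3,3],L.round(2),'heading',np.degrees(np.arctan2(M[1,0],M[0,0])),s['joints'])
E
```

```text
27.3 -0.0016280408457483258 [469.6510895    8.53481402 200.30048601] [[ 8.000e-02  1.000e+00 -0.000e+00 -3.518e+01]
 [ 1.000e+00 -8.000e-02  0.000e+00 -3.876e+01]
 [ 0.000e+00 -0.000e+00 -1.000e+00  1.823e+02]
 [ 0.000e+00  0.000e+00  0.000e+00  1.000e+00]] heading 92.72580230294008 [-2.32212111e-01  1.93856119e-01  1.65948974e+00  3.19289106e-04
  1.28942882e+00 -2.79875500e-01]
```

move_arm --pt "0 0 0.5 0 0 -0.5" --pt "0 0 0.9 0 0 -0.5" --pt "0 0 1 0 0 -0.5" --pt "0 0 1 0 0 -0.5" --pt "0 0 1 0 0 -0.5" --pt "0 0 1 0 0 -0.5" --pt "0 0 1 0 0 -0.5" --pt "0 0 1 0 0 -0.5" --pt "0 0 0.7 0 0 -0.5" --pt "0 0 0.4 0 0 -0.2"

```text
time_s: 28.3
eef_pos: [469.9, 8.7, 115.2]
ee_rot: [-0.0, 0.662, 0.75, -0.0]
force: [0.0, 0.1, 0.0]
grip_width: -0.001
```

```bash
python3 - <<'E'
from h import *
D=np.load('Dopen.npy'); s=ctrl.sense();M=tool(s); L=np.linalg.inv(D)@M; print(s['time_s'],s['force'],M[:3,3],L.round(2))
cap('wrist','w14')
E
```

```text
28.3 [0.0044539  0.07255767 0.01660466] [469.88268513   8.67821553 115.17663392] [[ 1.000e-02  1.000e+00 -0.000e+00 -3.494e+01]
 [ 1.000e+00 -1.000e-02  0.000e+00 -3.864e+01]
 [ 0.000e+00 -0.000e+00 -1.000e+00  9.718e+01]
 [ 0.000e+00  0.000e+00  0.000e+00  1.000e+00]]
```

View pics/w14.png

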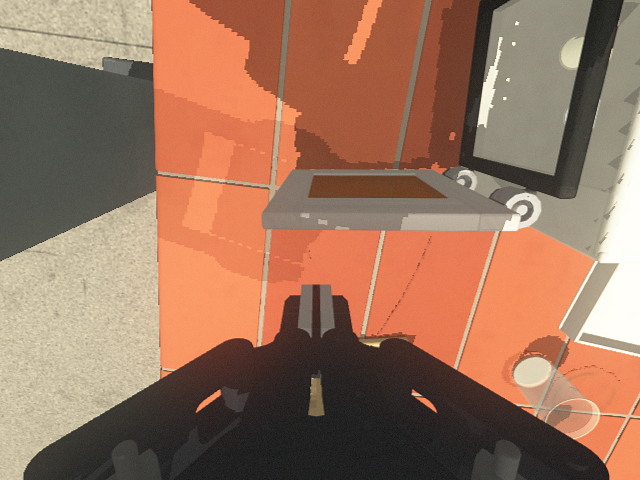

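The wrist view shows the hung door across the middle (rows 170 to 230), with its top edge ahead of the closed fingertips at (316,290). The cabinet opening is at upper right. Now I push on the outer face and follow the hinge arc.

move_arm --pt "0.7 0 0 0 0 0" --pt "0.8 0 0 0 0 0" --pt "0.7 0 0 0 0 0" --pt "0.7 -0.1 0 0 0 4" --pt "0.7 -0.1 0 0 0 4" --pt "0.7 -0.1 0 0 0 4" --pt "0.7 -0.1 0 0 0 4" --pt "0.7 -0.1 0 0 0 4" --pt "0.7 -0.1 0 0 0 4" --pt "0.7 -0.1 0 0 0 4"

```text
time_s: 29.35
eef_pos: [464.7, 80.3, 116.4]
ee_rot: [0.0, 0.824, 0.566, 0.0]
force: [0.5, -0.1, 0.8]
grip_width: -0.004
```

```bash
cat > st.py <<'E'
from h import *
import sys
s=ctrl.sense();M=tool(s); hd=np.degrees(np.arctan2(M[1,0],M[0,0])); 
Rz=R.from_euler('z',hd-90,degrees=True).as_matrix(); 
print(s['time_s'],s['force'].round(1),M[:3,3].round(1),'heading',hd.round(1),'hinge rel (door frame)',(Rz.T@(np.array([565,60,0])-M[:3,3]))[:2].round(1))
if len(sys.argv)>1: cap('wrist',sys.argv[1])
E
python3 st.py w15
```

```text
29.35 [ 0.5 -0.1  0.8] [464.7  80.3 116.4] heading 68.9 hinge rel (door frame) [100.8  17.1]
```

View pics/w15.png

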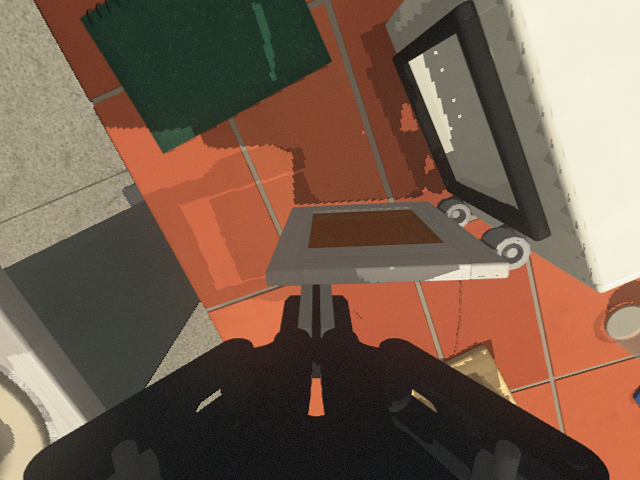

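The door turns on its pins and follows the fingers. I continue.

move_arm --pt "0.7 -0.1 0 0 0 4" --pt "0.7 -0.1 0 0 0 4" --pt "0.7 -0.1 0 0 0 4" --pt "0.7 -0.1 0 0 0 4" --pt "0.7 -0.1 0 0 0 4" --pt "0.7 -0.1 0 0 0 4" --pt "0.7 -0.1 0 0 0 4" --pt "0.7 -0.1 0 0 0 4" --pt "0.7 -0.1 0 0 0 4" --pt "0.7 -0.1 0 0 0 4"

```text
time_s: 30.4
eef_pos: [500.1, 139.5, 116.1]
ee_rot: [-0.0, 0.968, 0.251, 0.0]
force: [0.2, -0.5, -0.1]
grip_width: 0.001
```

```bash
python3 st.py w16
```

```text
30.4 [ 0.2 -0.5 -0.1] [500.1 139.5 116.1] heading 29.0 hinge rel (door frame) [101.   18.2]
```

View pics/w16.png

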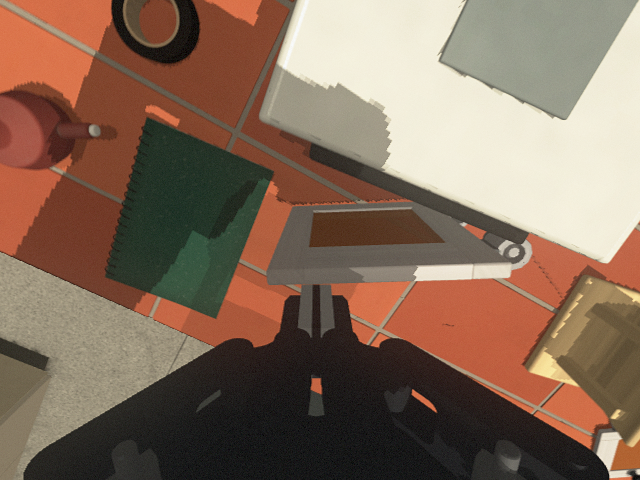

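move_arm --pt "0.35 -0.05 0 0 0 2" --pt "0.35 -0.05 0 0 0 2" --pt "0.35 -0.05 0 0 0 2" --pt "0.35 -0.05 0 0 0 2" --pt "0.35 -0.05 0 0 0 2" --pt "0.35 -0.05 0 0 0 2" --pt "0.35 -0.05 0 0 0 2" --pt "0.35 -0.05 0 0 0 2" --pt "0.35 -0.05 0 0 0 2" --pt "0 0 0 0 0 0"

```text
time_s: 31.45
eef_pos: [527.8, 154.6, 116.0]
ee_rot: [-0.0, 0.995, 0.097, 0.0]
force: [-0.4, 0.3, -0.3]
grip_width: -0.003
```

```bash
python3 st.py w17
```

```text
31.45 [-0.4  0.3 -0.3] [527.8 154.6 116. ] heading 11.2 hinge rel (door frame) [100.   18.2]
```

View pics/w17.png

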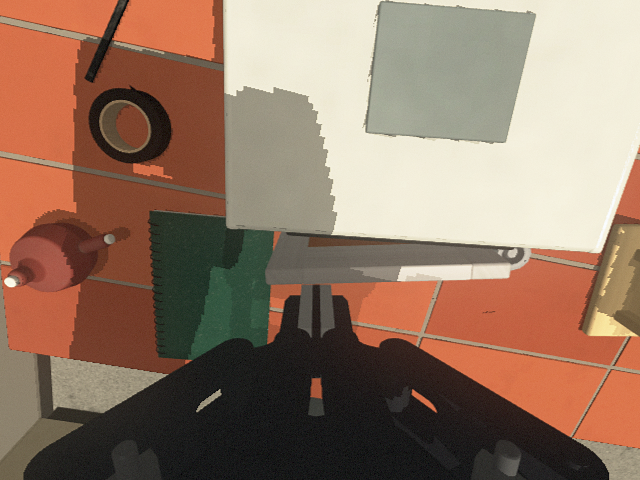

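move_arm --pt "0.15 -0.02 0 0 0 0.8" --pt "0.15 -0.02 0 0 0 0.8" --pt "0.15 -0.02 0 0 0 0.8" --pt "0.1 -0.02 0 0 0 0.5" --pt "0.1 -0.02 0 0 0 0.5" --pt "0 0 0 0 0 0" --pt "0 0 0 0 0 0" --pt "0 0 0 0 0 0" --pt "0 0 0 0 0 0" --pt "0 0 0 0 0 0"

```text
time_s: 32.5
eef_pos: [534.0, 156.5, 116.0]
ee_rot: [-0.0, 0.998, 0.067, 0.0]
force: [-0.3, 1.1, 0.4]
grip_width: 0.0
```

```bash
python3 st.py w18
```

```text
32.5 [-0.3  1.1  0.4] [534.  156.5 116. ] heading 7.7 hinge rel (door frame) [99.7 17.8]
```

View pics/w18.png

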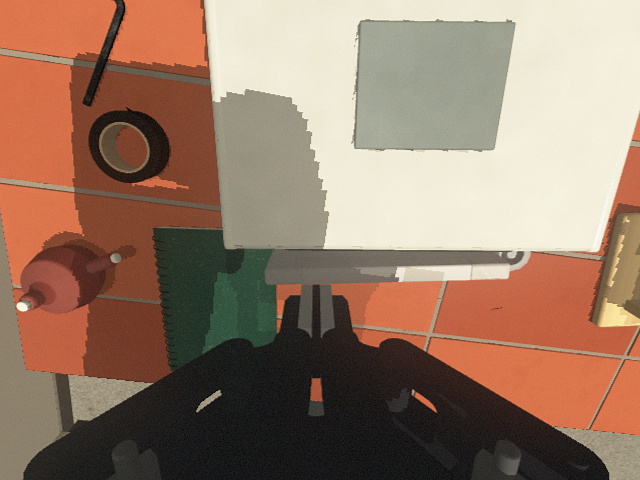

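move_arm --pt "0.05 0 0 0 0 0.3" --pt "0.05 0 0 0 0 0.3" --pt "0.05 0 0 0 0 0.3" --pt "0.05 0 0 0 0 0.3" --pt "0.05 0 0 0 0 0.3" --pt "0 0 0 0 0 0" --pt "0 0 0 0 0 0" --pt "0 0 0 0 0 0" --pt "0 0 0 0 0 0" --pt "0 0 0 0 0 0"

```text
time_s: 33.55
eef_pos: [536.5, 156.8, 116.0]
ee_rot: [-0.0, 0.999, 0.054, 0.0]
force: [-0.3, -0.0, 0.2]
grip_width: -0.0
```

```bash
python3 st.py w19
```

```text
33.55 [-0.3 -0.   0.2] [536.5 156.8 116. ] heading 6.2 hinge rel (door frame) [99.3 17.9]
```

move_arm --pt "0.05 0 0 0 0 0" --pt "0.05 0 0 0 0 0" --pt "0.05 0 0 0 0 0" --pt "0.05 0 0 0 0 0" --pt "0 0 0 0 0 0" --pt "0 0 0 0 0 0" --pt "0 0 0 0 0 0" --pt "0 0 0 0 0 0" --pt "0 0 0 0 0 0" --pt "0 0 0 0 0 0"

```text
time_s: 34.6
eef_pos: [538.5, 157.0, 116.0]
ee_rot: [-0.0, 0.999, 0.054, 0.0]
force: [-0.1, 0.8, 0.3]
grip_width: 0.002
```

```bash
python3 st.py w20
```

```text
34.6 [-0.1  0.8  0.3] [538.5 157.  116. ] heading 6.2 hinge rel (door frame) [99.3 15.9]
```

View pics/w20.png

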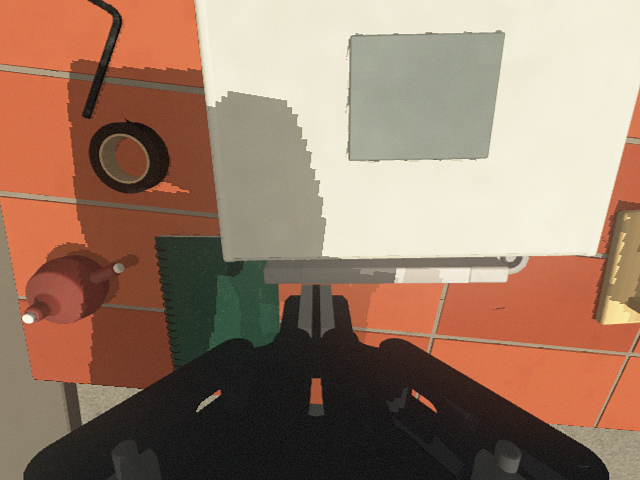

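move_arm --pt "0.05 0 0 0 0 0" --pt "0.05 0 0 0 0 0" --pt "0.05 0 0 0 0 0" --pt "0 0 0 0 0 0" --pt "0 0 0 0 0 0" --pt "0 0 0 0 0 0" --pt "0 0 0 0 0 0" --pt "0 0 0 0 0 0" --pt "0 0 0 0 0 0" --pt "0 0 0 0 0 0"

```text
time_s: 35.65
eef_pos: [539.9, 157.2, 115.9]
ee_rot: [-0.0, 0.999, 0.054, -0.0]
force: [-3.2, 0.7, -0.0]
grip_width: -0.003
```

```bash
python3 st.py w21
```

```text
35.65 [-3.2  0.7 -0. ] [539.9 157.2 115.9] heading 6.2 hinge rel (door frame) [99.3 14.5]
```

The seal is felt at -3.2 N. A little more press will seat the door.

move_arm --pt "0.03 0 0 0 0 0" --pt "0.03 0 0 0 0 0" --pt "0.02 0 0 0 0 0" --pt "0 0 0 0 0 0" --pt "0 0 0 0 0 0" --pt "0 0 0 0 0 0" --pt "0 0 0 0 0 0" --pt "0 0 0 0 0 0" --pt "0 0 0 0 0 0" --pt "0 0 0 0 0 0"

```text
time_s: 36.7
eef_pos: [540.0, 157.2, 115.8]
ee_rot: [-0.0, 0.999, 0.054, -0.001]
force: [-5.8, -1.4, 2.1]
grip_width: 0.003
```

```bash
python3 st.py w22
```

```text
36.7 [-5.8 -1.4  2.1] [540.  157.2 115.8] heading 6.2 hinge rel (door frame) [99.4 14.4]
```

View pics/w22.png

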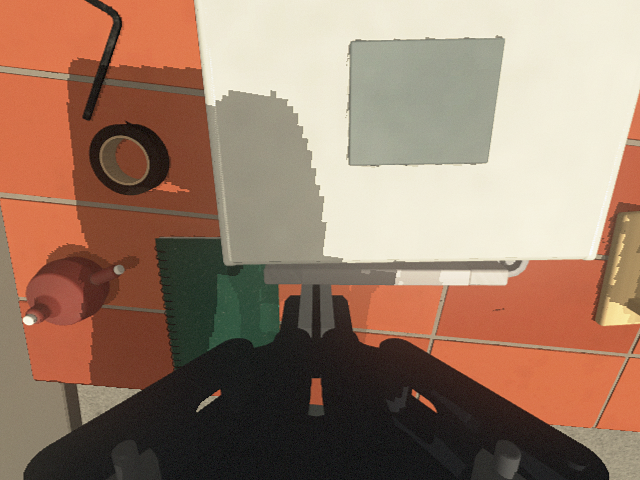

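The door stopped firm against the seal: 5.8 N, with no further travel. I back off and raise the arm.

move_arm --pt "-0.2 0 0 0 0 0" --pt "-0.5 0 0 0 0 0" --pt "-1 0 0 0 0 0" --pt "-1.5 0 0 0 0 0" --pt "-2 0 0 0 0 0" --pt "-2 0 -1 0 0 0" --pt "-1 0 -2 0 0 0" --pt "0 0 -3 0 0 0" --pt "0 0 -3 0 0 0" --pt "0 0 -2 0 0 0"

```text
time_s: 37.75
eef_pos: [459.8, 148.4, 228.3]
ee_rot: [-0.0, 0.999, 0.054, 0.002]
force: [-0.1, -0.4, -0.9]
grip_width: -0.0
```

```bash
python3 st.py w23; python3 - <<'E'
from h import *
b,_=cap('side','s23');c,_=cap('top','t23')
z=lambda a,x,y,w,h,k:cv2.resize(a[y:y+h,x:x+w],(w*k,h*k),interpolation=cv2.INTER_CUBIC)
cv2.imwrite('pics/z23.png',np.hstack([z(b,240,165,100,110,4),z(c,230,165,100,110,4)]))
E
```

```text
37.75 [-0.1 -0.4 -0.9] [459.8 148.4 228.3] heading 6.2 hinge rel (door frame) [99.2 95.1]
```

View pics/w23.png

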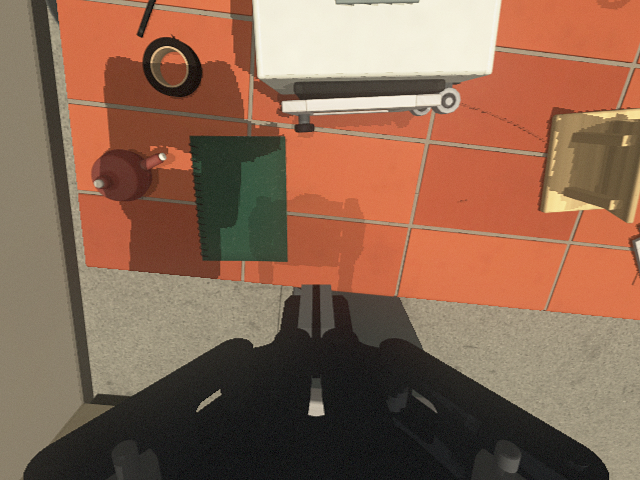

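View pics/z23.png

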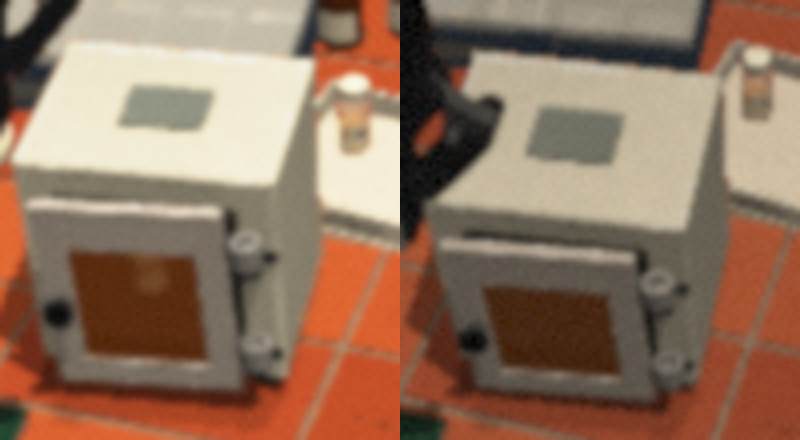

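```bash
python3 - <<'E'
from h import *
a=cv2.imread('pics/w23.png')
z=lambda a,x,y,w,h,k:cv2.resize(a[y:y+h,x:x+w],(w*k,h*k),interpolation=cv2.INTER_CUBIC)
b=cv2.imread('pics/w22.png')
cv2.imwrite('pics/z24.png',np.vstack([cv2.resize(a[60:140,250:510],(780,240),interpolation=cv2.INTER_CUBIC),cv2.resize(b[235:305,215:605],(780,140),interpolation=cv2.INTER_CUBIC)]))
E
```

```text
(no output)
```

View pics/z24.png

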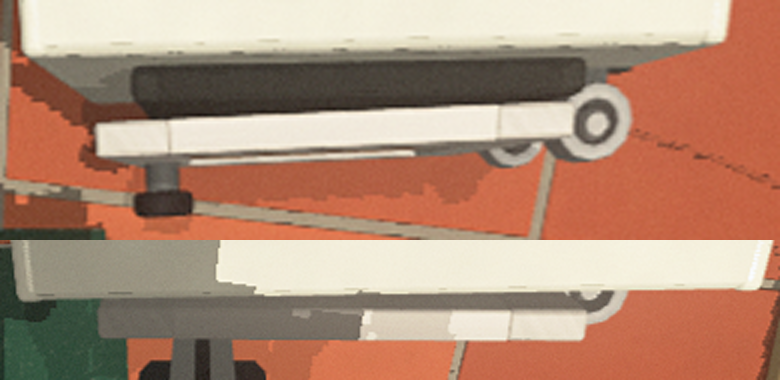

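```bash
python3 - <<'E'
from h import *
A=load('w23');B=load('w22')
def yaw(p,q): d=q-p; return np.degrees(np.arctan2(d[0],-d[1])).round(2)
for zf in (148,146,144,142):
  print(zf,'w23 front',yaw(onz(A,(282.3,112.7),zf),onz(A,(441.7,105),148)),'back',yaw(onz(A,(281.7,101.3),zf),onz(A,(441.7,94),148)),'w22 front',yaw(onz(B,(264,283.5),zf),onz(B,(507.5,285),148)))
print('cab w22',yaw(onz(B,(225,265),160),onz(B,(590,260),160)), 'w23',yaw(onz(A,(250+20/3,60+53/3),160),onz(A,(250+728/3,60+40/3),160)))
print('lengths',np.linalg.norm(onz(A,(282.3,112.7),146)-onz(A,(441.7,105),148)))
E
```

```text
148 w23 front 8.82 back 8.65 w22 front 5.83
146 w23 front 8.8 back 8.6 w22 front 6.37
144 w23 front 8.78 back 8.55 w22 front 6.9
142 w23 front 8.76 back 8.5 w22 front 7.43
cab w22 7.08 w23 7.18
lengths 109.80574066122729
```

Measured yaws: cabinet 7.1°. The door read 6.4–6.9° while pressed and 8.7° now, so it came back about 1.5–2°, or 3–4 mm at the free edge. I'll press it once more and release slowly.

move_arm --pt "0 0 1.3 0 0 0" --pt "0 0 1.8 0 0 0" --pt "0 0 2 0 0 0" --pt "0 0 2 0 0 0" --pt "0.5 0 2 0 0 0" --pt "1 0 2 0 0 0" --pt "1 0 1.2 0 0 0" --pt "1 0 0.6 0 0 0" --pt "1 0 0 0 0 0" --pt "1 0 0 0 0 0"

```text
time_s: 38.9
eef_pos: [514.7, 154.4, 97.0]
ee_rot: [-0.0, 0.999, 0.054, 0.0]
force: [0.0, -0.3, 0.3]
grip_width: 0.003
```

move_arm --pt "0.8 0 0 0 0 0" --pt "0.6 0 0 0 0 0" --pt "0.4 0 0 0 0 0" --pt "0.3 0 0 0 0 0" --pt "0.2 0 0 0 0 0" --pt "0.2 0 0 0 0 0" --pt "0.1 0 0 0 0 0" --pt "0.1 0 0 0 0 0" --pt "0 0 0 0 0 0" --pt "0 0 0 0 0 0"

```text
time_s: 39.9
eef_pos: [538.2, 157.1, 96.9]
ee_rot: [0.0, 0.999, 0.054, -0.003]
force: [-13.2, -3.8, 7.9]
grip_width: 0.004
```

```bash
python3 st.py w25
```

```text
39.9 [-13.2  -3.8   7.9] [538.2 157.1  96.9] heading 6.2 hinge rel (door frame) [99.4 16.2]
```

View pics/w25.png

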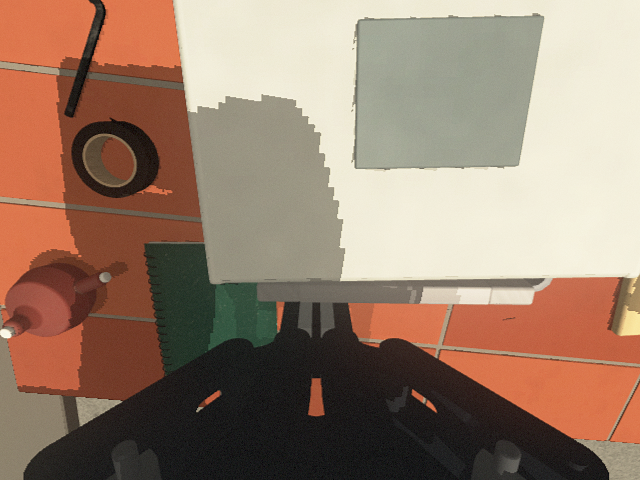

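move_arm --pt "-0.05 0 0 0 0 0" --pt "-0.05 0 0 0 0 0" --pt "-0.05 0 0 0 0 0" --pt "-0.05 0 0 0 0 0" --pt "-0.05 0 0 0 0 0" --pt "-0.1 0 0 0 0 0" --pt "-0.1 0 0 0 0 0" --pt "-0.2 0 0 0 0 0" --pt "-0.5 0 0 0 0 0" --pt "-1 0 0 0 0 0"

```text
time_s: 40.95
eef_pos: [519.3, 154.9, 96.9]
ee_rot: [-0.0, 0.999, 0.054, 0.0]
force: [0.0, -0.5, 0.6]
grip_width: 0.003
```

```bash
python3 st.py w26
```

```text
40.95 [ 0.  -0.5  0.6] [519.3 154.9  96.9] heading 6.2 hinge rel (door frame) [99.2 35.3]
```

View pics/w26.png

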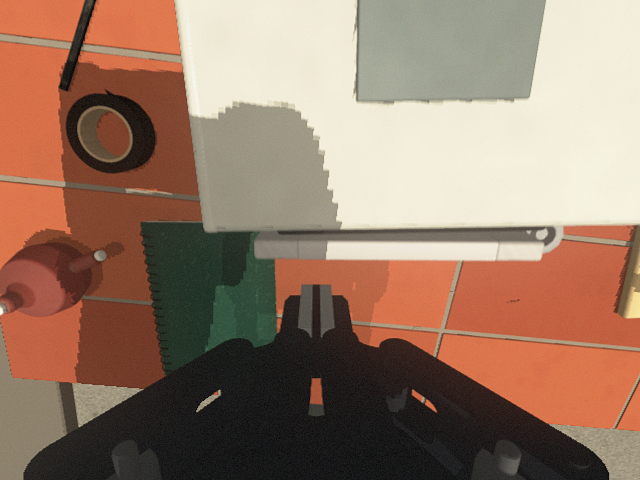

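move_arm --pt "-1 0 0 0 0 0" --pt "-1.5 0 0 0 0 0" --pt "-2 0 -0.5 0 0 0" --pt "-1.5 0 -1.5 0 0 0" --pt "0 0 -2 0 0 0" --pt "0 0 -2 0 0 0" --pt "0 0 -2 0 0 0" --pt "0 0 -2 0 0 0" --pt "0 0 -2 0 0 0" --pt "0 0 -1 0 0 0"

```text
time_s: 42.0
eef_pos: [460.1, 148.5, 228.6]
ee_rot: [-0.0, 0.999, 0.054, 0.001]
force: [0.5, 0.7, -0.4]
grip_width: 0.001
```

```bash
python3 st.py w27; python3 - <<'E'
from h import *
a=cv2.imread('pics/w27.png');b=cv2.imread('pics/w26.png')
cv2.imwrite('pics/z27.png',np.vstack([cv2.resize(a[60:140,250:510],(780,240),interpolation=cv2.INTER_CUBIC),cv2.resize(b[210:280,190:580],(780,140),interpolation=cv2.INTER_CUBIC)]))
E
```

```text
42.0 [ 0.5  0.7 -0.4] [460.1 148.5 228.6] heading 6.2 hinge rel (door frame) [99.3 94.7]
```

View pics/z27.png

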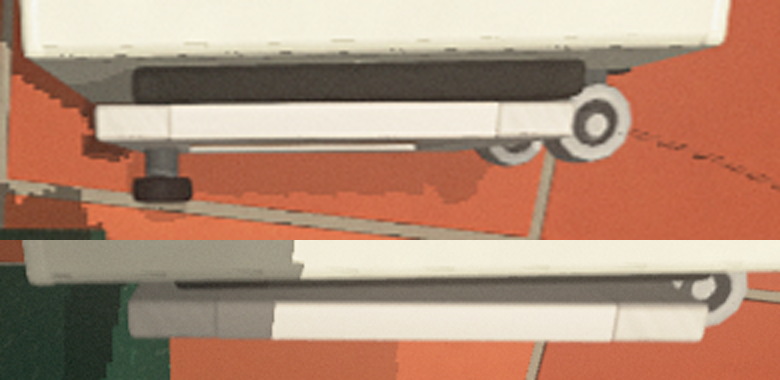

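```bash
python3 - <<'E'
from h import *
A=load('w27')
def yaw(p,q): d=q-p; return np.degrees(np.arctan2(d[0],-d[1])).round(2)
f=lambda u,v:(250+u/3,60+v/3)
for zf in (148,144): print('door yaw',yaw(onz(A,f(95,106),zf),onz(A,f(575,102),148)),yaw(onz(A,f(97,142),zf),onz(A,f(575,136),148)))
b,_=cap('side','s27');c,_=cap('top','t27')
z=lambda a,x,y,w,h,k:cv2.resize(a[y:y+h,x:x+w],(w*k,h*k),interpolation=cv2.INTER_CUBIC)
cv2.imwrite('pics/z28.png',np.hstack([z(b,200,150,200,150,2) if 0 else cv2.resize(b,(400,300)),z(b,235,165,100,75,4)]))
s0=cv2.imread('pics/side0.png'); d=cv2.absdiff(b,s0).max(2); 
for n,(x,y,w,h) in dict(beaker=(383,215,25,35),tape=(198,228,26,25),hexkey=(205,212,28,25)).items(): print(n,d[y:y+h,x:x+w].mean())
E
```

```text
door yaw 6.66 6.89
door yaw 6.53 6.83
beaker 18.73257142857143
tape 21.515384615384615
hexkey 11.454285714285714
```

View pics/z28.png

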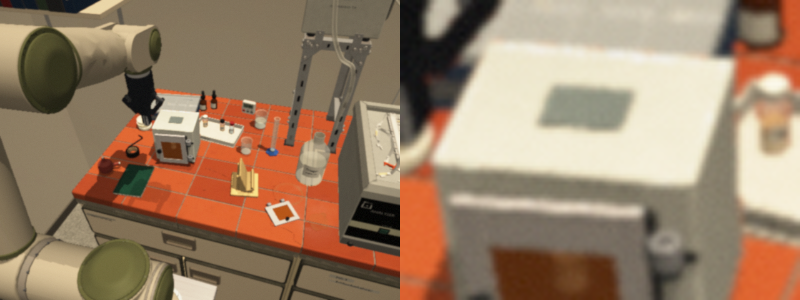

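The door's yaw is now 6.7° against the cabinet's 7.1°. It stayed shut with the arm clear, and the other items still stand where they were. I hand in.

```bash
python3 -c "
from h import *
print(order.finish_job())"
```

```text
the job is handed in; nothing more can be done
None
```

The amber door is hung on both pins and shut against the seal. I handed the job in at about 42 s with the arm clear of everything.

**Hanging:** I gripped the door by its top bar, lifted it out of the rest and lined it up over the pins with the wrist camera. It went down with no side load until the seats were felt, about 9 N above the carried weight. After letting go, the upper knuckle's top measured z = 128.5 mm, against 128 expected when seated. Contact came about 8 mm lower than my first grasp-height estimate. I trust the force and the two-view check over that estimate.

**Shutting:** I pushed the outer face round the hinge arc with closed fingers until the seal was felt, about 6 N. After the first, quick retreat the door had come back about 2°. I pressed again to about 13 N and backed off slowly, and this time it stayed.

**Last checks:**
- **Door angle:** 6.5–6.9° in yaw against about 7.1° for the cabinet, so it rests on the seal at the free side.
- **Knuckles:** both looked down on their arms in the side view taken after the first press. The lower one was only seen, not measured.
- **Other things:** the vials and bench items looked unmoved. My pixel comparison of the beaker, tape and hexagon key with the first picture was inconclusive. It gave mean differences of 11 to 22, which I put down to changed shadows and noise.

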